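# Lock the reels on the spindle with the hitch pin

## Robot

A 6-joint arm with a two-finger parallel gripper is mounted at the origin on a cart in front of the work surface, level with it; the furniture and walls round the work are solid. World frame = base frame: x ahead of the robot, y to its left, z up, the work surface at z = 0. Lengths are in m, angles in rad, forces in N, time in s.
With the tool pointing down it reaches from about 0.25 to 0.725 m from the base axis. Payload 4 kg.
Tool frame: the origin (TCP) lies midway between the tips of the shut fingers; the grasp point (between the pads) lies 19 mm behind it; y points along the fingers, z is the direction in which the jaws open and shut, and the axes are right-handed (so a half turn about y gives the same grasp; the last joint's range is limited). The gripper opens to 85 mm and grips with 20 to 120 N. Pads are 22 mm wide; open, the fingers measure 114 mm over their backs; the gripper's body (76 mm by 85 mm) begins 54 mm behind the grasp point. The pads swing forward as they close: fully open they stand 13 mm farther back than shut.
Start: joints at [-1.332, 0.241, 0.005, 1.335, 0, 1.571], TCP at [0.118, -0.486, 0.231] pointing down, gripper open.
Joint ranges: [-2.72, 2.72], [-1.05, 1.87], [-1.09, 1.28], [-1.99, 2.15], [-1.42, 1.44], [-3.14, 3.14]. Speed limits (rad/s): [2.79, 2.79, 3.14, 3.14, 3.14, 3.14].

## Interface

Orientations are given as a unit quaternion [x, y, z, w].
In Python, from workcell import bot gives the robot as it stands. The module is installed in compiled form; this text tells all that it offers.
- The arm moves only by the shell command python3 -m handwheel 'ROWS' [OPENING]. ROWS is JSON, a list of rows, each a list of 6 numbers: the shift along the tool's x, y, z in units of 25 mm (1.0 is 25 mm), then the turn, a rotation vector about the tool's x, y, z in units of 10 degrees (1.0 is 10 degrees). A call has exactly 5 rows; each row is the pose to reach, as a shift and turn from the pose commanded when the call began, along the tool's axes at that moment; what a row does not reach only later rows make up. A row lasts 1/8 s, in which the tool goes at most 62.5 mm and 10.7 degrees, less where a joint would pass 70% of its speed; a pose out of reach is approached as far as the arm can. A call with a gripper value outside its range is refused whole. OPENING is the gripper command: -1 is shut, 1 is fully open, values between are in proportion, set as the call begins (- or left out, the last holds). The fingers move at their own pace and stop on an object; the grip force is fixed at half the most. Time passes only in rows, so rows that repeat a pose let the fingers close, or fill a call up. It gives the time, the measured TCP pose, the force and the opening at its end, in the units of the state.
- bot.get_obs(): the state, without advancing time (a new reading comes with each control period).
- bot.camera(name): name is "side" or "top" or "wrist"; returns a dict with "color" (480x640x3 uint8, red, green, blue), "fx", "fy", "cx", "cy" (pixels), "rvec" (rotation vector, rad) and "tvec" (3), from world to camera coordinates, as OpenCV has them. Camera axes: x right, y down, z forward; pixel columns grow to the right and rows downward; lengths in m; the calibration is good to about 2 mm. A picture is of the moment at which its call begins. There is no depth.
- bot.job_done(): hands the job in, once; it reports no verdict.
The state is a dict: "clock": time; "joint_pos": joint angles; "joint_vel": joint speeds; "tau": joint torques, N m; "eef_pos": TCP position; "tool_rot": TCP orientation; "ft_force": force on the tool from outside, world axes, zero at the start; "ft_torque": the same for the moment, N m; "grip_width": finger opening in m.
Only numpy, scipy, OpenCV 4.12 (cv2) and the standard library are available. Lean on these libraries where they do the work, as an engineer would, in place of code of your own. Each camera call takes 0.05 s, during which the arm holds its last target.

## Task

Lock the component reels onto their spindle: take the hitch pin from its holster, push it through the cross hole at the top of the spindle until its shoulder is home against the shaft, and swing its sprung loop over the shaft end so that it snaps shut round the nose of the pin. Let go, and leave the other things on the bench where they are.

Things in the scene. Friction and masses are not known exactly. Their poses are not given: they have to be found in the camera images.
- stand: Fixed reel stand on the left worktop: grey base plate 210 x 130 x 8 mm; origin under its centre, its +x runs along the long side from the holster (centred at x = -75 mm) to the spindle (at x = +45 mm). To its left the bench is clear for putting things down (x 0.38 to 0.56, y 0.41 to 0.49 in the room), on a grey mat 2.6 mm thick that begins at x = 0.41, y = 0.38.
- holster (a point): Centre of the holster's open top, 81 mm above the worktop. The holster is black plastic, 30 x 52 mm outside (long side along the stand's y), open 24 x 46 mm inside. The pin stands in it nose down, grip sunk between the walls, only the loop sticking out; it lifts straight up, and its nose is out of the top after 75 mm.
- cross_hole (a point): Centre of the cross hole, 85 mm above the worktop, in the squared steel end (22 x 22 mm) of the spindle. The 11 mm hole runs through level along this point's x axis and may be entered from either side. The shaft's flat top lies 19 mm above the hole's centre; 33 mm below it begins a stack of three white reels, 100 mm across.
- pin: Steel hitch pin, about 80 g. Origin on its axis at the front of the shoulder, a collar 16 mm across and 3 mm long; +x runs to the nose. Shank 9 mm across, 24 mm long, then a nose tapering to 4 mm at x = +33 mm. +z is the side over which the loop swings, so it must point up when the pin goes in. At the start it stands nose down, shoulder 41 mm above the worktop.
- pin_grip (a point): Middle of the pin's square grip, at x = -17 mm of the pin. The grip is 14 x 14 mm, from x = -3 to -41 mm; x = -3 to -31 mm is free of the loop for fingers closing along the pin's y. Lying flat on a surface with the loop folded back, the pin rests steadily on its collar and the loop's sleeve, its axis about 8 mm up.
- loop_hinge (a point): Hinge of the loop, on the pin's axis at x = -36 mm; the hinge axis is the pin's y.
- pin_mid (a point): Point on the pin's axis at x = +11 mm of the pin (axes as the pin's): it meets the centre of the cross hole when the pin is home.
- loop_bar (a point): Centre of the cross bar at the end of the wire loop, 76 mm from its hinge. The bar carries a black sleeve 9 mm across, 26 mm long along the pin's y; it spins freely on the wire, so the pin swings freely when held by it. The loop is 42 mm wide outside, 34 mm inside. At the start the bar is the top of the pin, 153 mm above the worktop.
- loop (a joint): Angle of the loop on the pin, rad: 0 = folded straight back behind the pin (open, as at the start), 1.57 = upright on the pin's +z side, 3.14 = shut, lying in line round the shank and nose. An over-centre spring (0.07 N m at either end, 0.1 N m at most, nothing at 1.57) holds it at 0 and at 3.14 and snaps it on to whichever is nearer.
- circuit_board: Bystander: green test board, 50 x 66 x 10 mm, lying flat; origin under its centre.
- tweezers: Bystander: steel tweezers, 122 mm long, lying flat; origin under the middle.

How it is judged:
By the outcome, as a careful person would: the job done as asked, in the order asked, and still so for the second after the job is handed in, with the robot touching nothing.
It also fails if it takes over 67 s, if anything falls off the work surface, if the arm or the gripper's body presses on something with over 40 N, if the wrist force passes 120 N, or if a joint passes its speed limit or range.

## Working session

There is one attempt and no reset: what is moved stays moved. The work goes in short steps, Python scripts to look and compute and a shell command to move; the robot and the scene stay as the last step left them, time stands still between calls to the robot, and variables do not carry over. Pictures are saved under pics/ and viewed, and the job is handed in when it is done.

```bash
mkdir -p pics; cat > h.py <<'E'
import numpy as np, cv2
from scipy.spatial.transform import Rotation as R
from workcell import bot
def snap(n,tag,crop=None,scale=1):
    c=bot.camera(n); im=cv2.cvtColor(c['color'],cv2.COLOR_RGB2BGR)
    if crop: x0,y0,x1,y1=crop; im=im[y0:y1,x0:x1]
    if scale!=1: im=cv2.resize(im,None,fx=scale,fy=scale,interpolation=cv2.INTER_CUBIC)
    cv2.imwrite(f'pics/{tag}.png',im); 
    np.savez(f'pics/{tag}_cal.npz',**{k:c[k] for k in c})
    return c
def PM(c):
    Rm=cv2.Rodrigues(np.array(c['rvec'],float))[0]
    K=np.array([[c['fx'],0,c['cx']],[0,c['fy'],c['cy']],[0,0,1.]])
    return K,Rm,np.array(c['tvec'],float).ravel()
def proj(c,p):
    K,Rm,t=PM(c); q=K@(Rm@np.array(p,float)+t); return q[:2]/q[2]
def onz(c,uv,z):
    K,Rm,t=PM(c); d=Rm.T@np.linalg.inv(K)@np.array([uv[0],uv[1],1.]); o=-Rm.T@t
    return o+d*(z-o[2])/d[2]
def tri(c1,uv1,c2,uv2):
    P=[]
    for c in(c1,c2):
        K,Rm,t=PM(c); P.append(K@np.c_[Rm,t])
    X=cv2.triangulatePoints(P[0],P[1],np.array(uv1,float).reshape(2,1),np.array(uv2,float).reshape(2,1)).ravel()
    return X[:3]/X[3]
def load(tag): return np.load(f'pics/{tag}_cal.npz')
def st():
    o=bot.get_obs(); M=R.from_quat(o['tool_rot']).as_matrix()
    print('t',o['clock'],'tcp',np.round(o['eef_pos'],4),'F',np.round(o['ft_force'],1),'w',round(float(o['grip_width']),4)); print('q',np.round(o['joint_pos'],3)); print(np.round(M,3)); return o,M
def go(p,M=None):
    """shift/turn in units from current measured pose to TCP p, orientation M"""
    o,M0=st(); d=M0.T@(np.array(p)-o['eef_pos'])/.025
    r=np.zeros(3) if M is None else np.degrees(R.from_matrix(M0.T@M).as_rotvec())/10
    print('shift',np.round(d,2),'turn',np.round(r,2))
E
python3 - <<'E'
from h import *
st()
for n in('side','top','wrist'):
    c=snap(n,n+'0'); print(n,np.round(-PM(c)[1].T@PM(c)[2],3),c['fx'])
E
```

```text
t 0.0 tcp [ 0.1181 -0.4852  0.2304] F [ 0.3 -0.  -0.8] w 0.0854
q [-1.332  0.241  0.004  1.335 -0.     1.571]
[[-0.972 -0.001  0.237]
 [-0.237  0.002 -0.972]
 [ 0.    -1.    -0.002]]
side [0.117 1.058 0.416] 497.19854032274463
top [0.456 0.382 1.025] 594.1871380057102
wrist [ 0.188 -0.468  0.372] 420.00244508309504
```

View pics/side0.png

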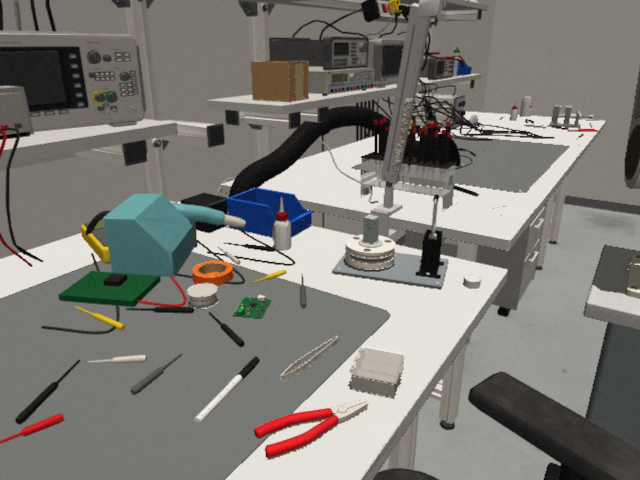

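View pics/top0.png

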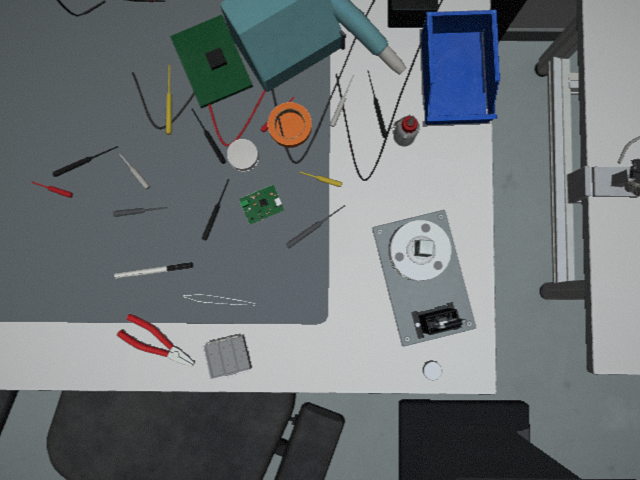

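```bash
python3 - <<'E'
from h import *
c=load('top0');s=load('side0')
for uv in [(373,226),(444,210),(476,327),(403,346)]: print(uv,np.round(onz(c,uv,.008),4))
for uv in [(0,0),(640,480),(330,320)]: print(uv,np.round(onz(c,uv,0),3))
for tag,cr in(('top0',(360,200,500,390)),('side0',(320,180,480,300))):
    im=cv2.cvtColor(load(tag)['color'],cv2.COLOR_RGB2BGR)[cr[1]:cr[3],cr[0]:cr[2]]
    k=3 if tag=='top0' else 5
    cv2.imwrite(f'pics/{tag}_z.png',cv2.resize(im,None,fx=k,fy=k,interpolation=cv2.INTER_CUBIC))
E
```

```text
(373, 226) [0.5781 0.306  0.008 ]
(444, 210) [0.6067 0.1837 0.008 ]
(476, 327) [0.407  0.1313 0.008 ]
(403, 346) [0.3741 0.255  0.008 ]
(0, 0) [0.984 0.977 0.   ]
(640, 480) [ 0.155 -0.141  0.   ]
(330, 320) [0.416 0.379 0.   ]
```

View pics/top0_z.png

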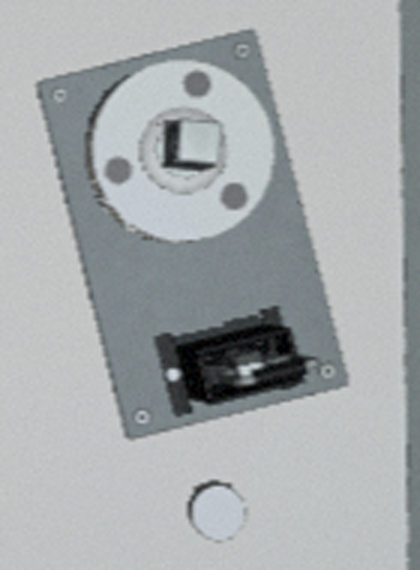

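View pics/side0_z.png

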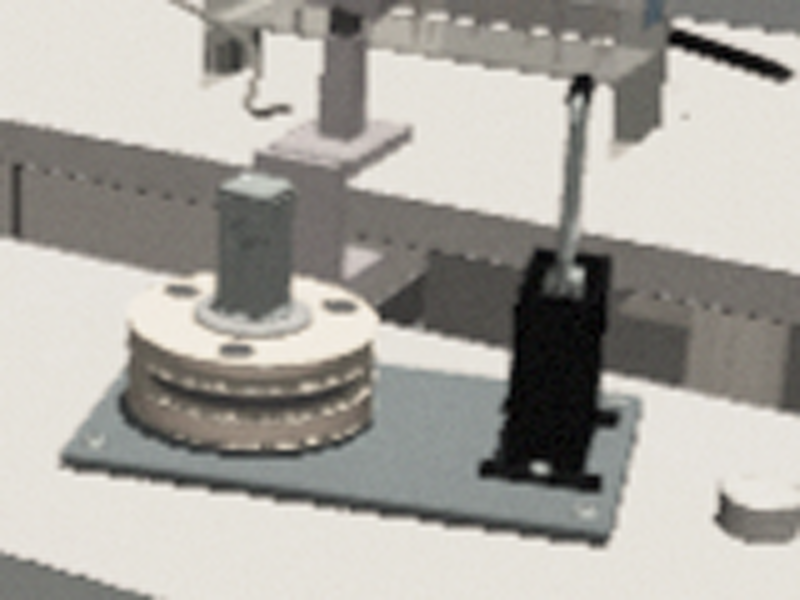

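View pics/wrist0.png

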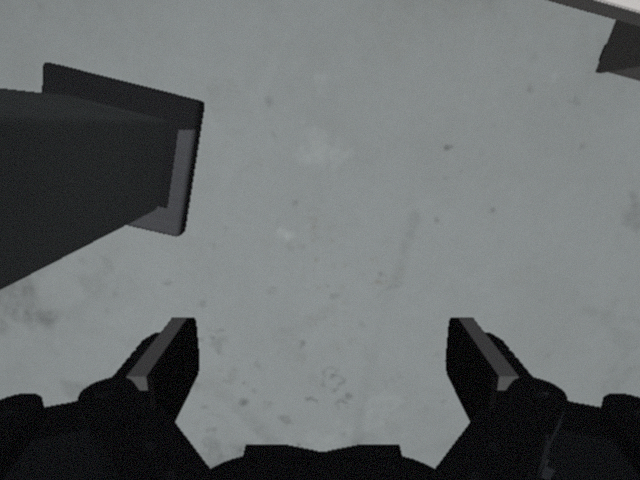

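```bash
python3 - <<'E'
from h import *
s=load('side0')
im=cv2.cvtColor(s['color'],cv2.COLOR_RGB2BGR)[208:248,355:391]
a=cv2.resize(im,None,fx=14,fy=14,interpolation=cv2.INTER_CUBIC)
im=cv2.cvtColor(s['color'],cv2.COLOR_RGB2BGR)[190:245,420:446]
b=cv2.resize(im,(264,560),interpolation=cv2.INTER_CUBIC)
a=cv2.convertScaleAbs(cv2.resize(a,(504,560)),alpha=1.5)
cv2.imwrite('pics/sz.png',np.hstack([a,cv2.convertScaleAbs(b,alpha=1.5)]))
t=load('top0');im=cv2.cvtColor(t['color'],cv2.COLOR_RGB2BGR)[225:345,400:475]
cv2.imwrite('pics/tz.png',cv2.convertScaleAbs(cv2.resize(im,None,fx=5,fy=5,interpolation=cv2.INTER_CUBIC),alpha=1.5))
c=load('wrist0');K,Rm,tt=PM(c); o=bot.get_obs();M=R.from_quat(o['tool_rot']).as_matrix()
print('cam axes in tool\n',np.round(M.T@Rm.T,3),'pos in tool',np.round(M.T@(-Rm.T@tt-o['eef_pos']),4))
for h in(.05,.104): print([np.round(proj(s,(.535,.23,h)),1),np.round(proj(t,(.535,.23,h)),1)])
E
```

```text
cam axes in tool
 [[ 0.     0.959  0.282]
 [ 0.001 -0.282  0.959]
 [ 1.    -0.    -0.001]] pos in tool [-0.072  -0.1416 -0.0007]
[array([369.7, 241.6]), array([421.1, 249.3])]
[array([370.7, 215.9]), array([426.5, 246.5])]
```

View pics/sz.png

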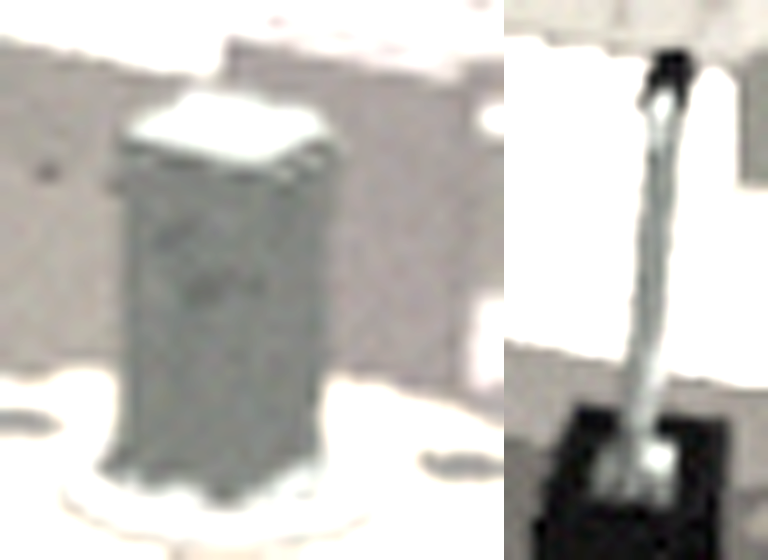

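View pics/tz.png

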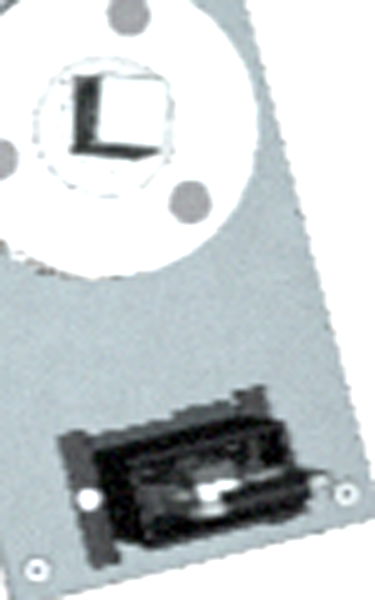

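```bash
cat >> h.py <<'E'
def Mz(ang,tilt=0):
    """tool down, jaw z axis at yaw ang deg"""
    a=np.radians(ang); y=np.array([0,0,-1.]); z=np.array([np.cos(a),np.sin(a),0]); x=np.cross(y,z)
    M=np.c_[x,y,z]
    return M@R.from_rotvec([0,0,np.radians(tilt)]).as_matrix()
E
python3 - <<'E'
from h import *
go((.33,-.28,.30),Mz(-76.3+50))
E
```

```text
t 0.15 tcp [ 0.1182 -0.4853  0.2306] F [-0.1 -0.3 -0.3] w 0.085
q [-1.332  0.241  0.004  1.335  0.     1.571]
[[-0.972 -0.     0.236]
 [-0.236  0.002 -0.972]
 [-0.    -1.    -0.002]]
shift [-10.18  -2.77  -5.98] turn [ 0.01 -5.   -0.  ]
```

```bash
python3 -m handwheel '[[-2,-0.55,-1.2,0,-1,0],[-4,-1.1,-2.4,0,-2,0],[-6.1,-1.6,-3.6,0,-3,0],[-8.1,-2.2,-4.8,0,-4,0],[-10.2,-2.8,-6,0,-5,0]]' -0.3; python3 - <<'E'
from h import *
go((.44,.08,.30),Mz(20))
E
```

```text
clock: 0.78
eef_pos: [0.3315, -0.2782, 0.3017]
tool_rot: [0.375, -0.6, 0.6, -0.375]
ft_force: [0.9, -0.1, 0.0]
grip_width: 0.0296
t 0.775 tcp [ 0.3315 -0.2782  0.3017] F [ 0.9 -0.1  0. ] w 0.0296
q [-6.980e-01  8.500e-02 -1.000e-03  1.485e+00 -0.000e+00  1.327e+00]
[[-0.439  0.     0.899]
 [-0.899 -0.    -0.439]
 [ 0.    -1.     0.   ]]
shift [-14.78   0.07  -2.38] turn [-0.  -4.6  0. ]
```

```bash
python3 -m handwheel '[[-2.4,0,-0.4,0,-0.9,0],[-4.8,0,-0.8,0,-1.8,0],[-7.2,0,-1.2,0,-2.8,0],[-9.6,0,-1.6,0,-3.7,0],[-12,0,-2,0,-4.6,0]]'; python3 - <<'E'
from h import *
go((.47,.27,.25),Mz(8))
E
```

```text
clock: 1.4
eef_pos: [0.4189, 0.0133, 0.3013]
tool_rot: [-0.579, 0.406, -0.406, 0.579]
ft_force: [1.1, 0.1, 0.6]
grip_width: 0.0297
t 1.4 tcp [0.4189 0.0133 0.3013] F [1.1 0.1 0.6] w 0.0297
q [ 0.032  0.058 -0.032  1.481 -0.     1.254]
[[ 0.342  0.     0.94 ]
 [-0.94  -0.     0.342]
 [ 0.    -1.     0.   ]]
shift [-8.95  2.05  5.43] turn [-0.   1.2  0. ]
```

```bash
python3 - <<'E'
from h import *
go((.48,.33,.22),Mz(8,-25))
E
python3 -m handwheel '[[-2.4,0.6,0.9,0,0.2,-0.5],[-4.8,1.2,1.9,0,0.5,-1],[-7.2,1.9,2.8,0,0.7,-1.5],[-9.6,2.5,3.8,0,0.9,-2],[-11.2,3.2,4.9,0.1,1.2,-2.5]]'; python3 - <<'E'
from h import *
st();snap('wrist','w1')
E
```

```text
t 1.4 tcp [0.4189 0.0133 0.3013] F [1.1 0.1 0.6] w 0.0297
q [ 0.032  0.058 -0.032  1.481 -0.     1.254]
[[ 0.342  0.     0.94 ]
 [-0.94  -0.     0.342]
 [ 0.    -1.     0.   ]]
shift [-11.07   3.25   6.63] turn [-0.26  1.18 -2.49]
clock: 2.02
eef_pos: [0.4387, 0.3147, 0.2229]
tool_rot: [0.601, -0.326, 0.585, -0.436]
ft_force: [1.3, 0.0, 1.0]
grip_width: 0.0301
t 2.025 tcp [0.4387 0.3147 0.2229] F [1.3 0.  1. ] w 0.0301
q [ 0.828  0.498  0.277  1.588 -0.371  2.313]
[[ 0.104  0.119  0.987]
 [-0.902 -0.407  0.144]
 [ 0.419 -0.906  0.065]]
```

View pics/w1.png

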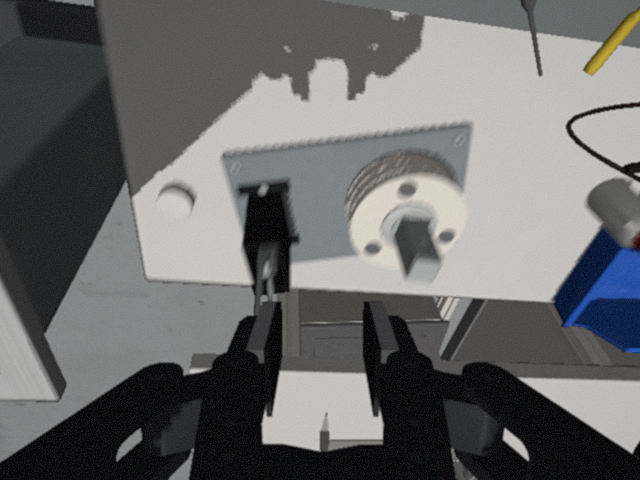

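```bash
python3 - <<'E'
from h import *
c=load('w1');im=cv2.cvtColor(c['color'],cv2.COLOR_RGB2BGR)
a=cv2.resize(im[190:300,360:470],(600,600),interpolation=cv2.INTER_CUBIC)
cv2.imwrite('pics/w1a.png',a)
b=cv2.resize(im[180:310,230:310],None,fx=4.5,fy=4.5,interpolation=cv2.INTER_CUBIC)
cv2.imwrite('pics/w1b.png',cv2.convertScaleAbs(b,alpha=1.6))
E
```

```text
(no output)
```

View pics/w1a.png

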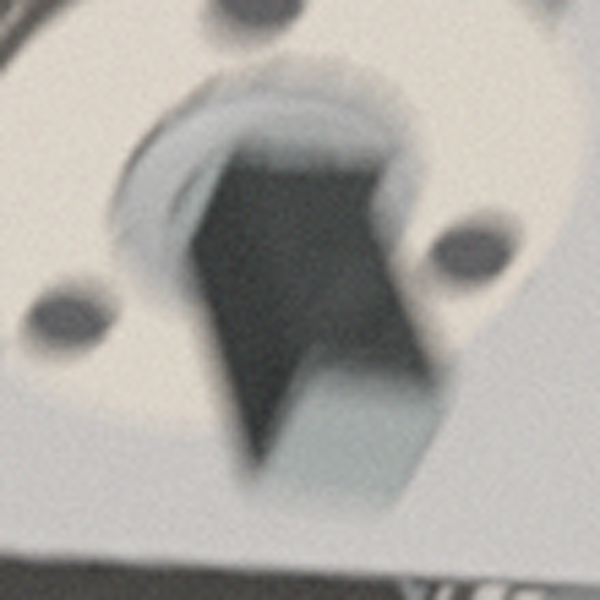

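View pics/w1b.png

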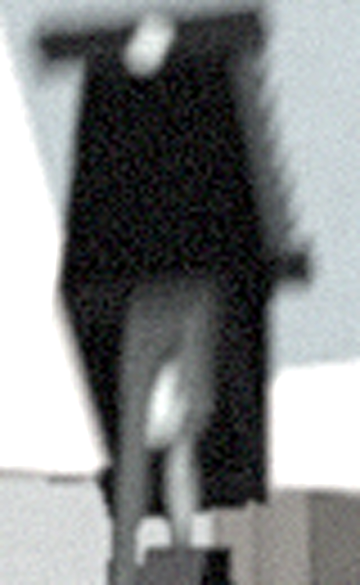

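```bash
python3 - <<'E'
from h import *
st()
c=snap('wrist','w2');im=cv2.cvtColor(c['color'],cv2.COLOR_RGB2BGR)
for x in np.arange(0,1): pass
g=np.array(proj(c,(.535,.23,.085))).astype(int); print(g)
a=im[g[1]-50:g[1]+50,g[0]-60:g[0]+60]
b=cv2.resize(cv2.GaussianBlur(a,(0,0),.7),None,fx=6,fy=6,interpolation=cv2.INTER_CUBIC)
cv2.imwrite('pics/w2a.png',cv2.convertScaleAbs(b,alpha=3,beta=-120))
t=load('top0');im=cv2.cvtColor(t['color'],cv2.COLOR_RGB2BGR)[232:262,408:440]
cv2.imwrite('pics/t2.png',cv2.convertScaleAbs(cv2.resize(im,None,fx=18,fy=18,interpolation=cv2.INTER_CUBIC),alpha=1))
E
```

```text
t 2.075 tcp [0.4378 0.3223 0.2098] F [  3.3   8.  -15.7] w 0.0302
q [ 0.837  0.525  0.284  1.584 -0.368  2.317]
[[ 0.113  0.111  0.987]
 [-0.898 -0.415  0.149]
 [ 0.426 -0.903  0.052]]
[420 276]
```

View pics/w2a.png

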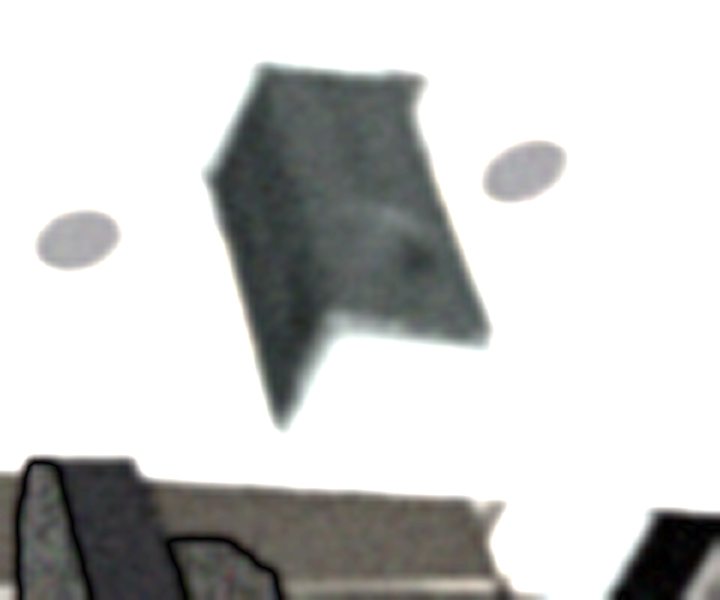

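View pics/t2.png

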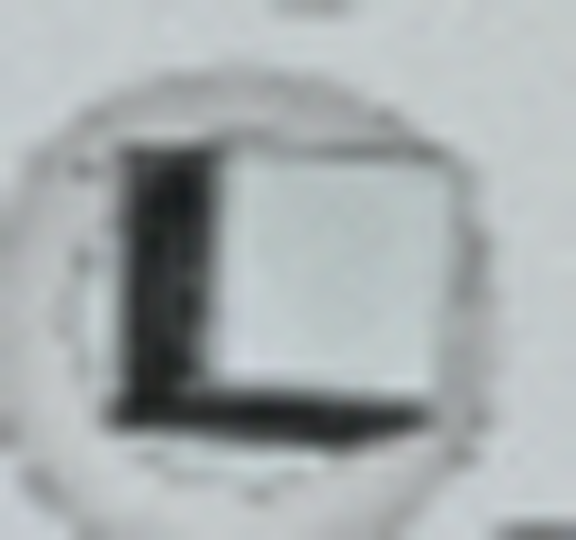

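```bash
python3 - <<'E'
from h import *
t=load('top0')
P=np.array([onz(t,(408+u/18,232+v/18),.104) for u,v in[(222,148),(452,152),(435,395),(208,385)]]);print(np.round(P,4),P.mean(0))
for i in range(4):
    d=P[(i+1)%4]-P[i]; print(np.linalg.norm(d),np.degrees(np.arctan2(d[1],d[0])))
c=load('w2')
Q=np.array([onz(c,(360+u/6,226+v/6),.104) for u,v in[(280,428),(333,322),(488,342)]]);print(np.round(Q,4),(Q[0]+Q[2])/2)
for i in range(2):
    d=Q[i+1]-Q[i]; print(np.linalg.norm(d),np.degrees(np.arctan2(d[1],d[0])))
s=load('side0')
print('hole',[np.round(onz(s,(369.6,227.3),.085),4)])
E
```

```text
[[0.5448 0.2396 0.104 ]
 [0.5446 0.2197 0.104 ]
 [0.5235 0.2213 0.104 ]
 [0.5243 0.2409 0.104 ]] [0.53430141 0.23036808 0.104     ]
0.01983748437524428 -90.58447824675399
0.021113643675730397 175.61328797081353
0.01955168753958966 87.89400103981566
0.020577845214762885 -3.669390452771052
[[0.5211 0.2265 0.104 ]
 [0.5221 0.2454 0.104 ]
 [0.5419 0.2438 0.104 ]] [0.53151062 0.23516603 0.104     ]
0.01892318139729234 86.94022437745838
0.019919447363308758 -4.529952362021654
hole [array([0.5302, 0.2424, 0.085 ])]
```

```bash
python3 - <<'E'
from h import *
s=load('side0');t=load('top0')
print(proj(s,(.419,.2,.153)),onz(s,(436.3,196.9),.153))
print(proj(t,(.419,.2,.153)))
print(onz(t,(447.5,319.5),.153))
c=snap('wrist','w3');print(proj(c,(.419,.2,.153)));st()
im=cv2.cvtColor(t['color'],cv2.COLOR_RGB2BGR)[300:345,405:475]
cv2.imwrite('pics/t3.png',cv2.convertScaleAbs(cv2.resize(im,None,fx=10,fy=10,interpolation=cv2.INTER_CUBIC),alpha=1.8))
E
```

```text
[435.35335318 197.45054779] [0.41882523 0.19563108 0.153     ]
[453.22306892 323.31505152]
[0.42444421 0.2082604  0.153     ]
[264.08690532 365.9312217 ]
t 2.175 tcp [0.4371 0.3148 0.2145] F [ 0.3 -1.5 -0.1] w 0.0298
q [ 0.829  0.51   0.273  1.585 -0.368  2.307]
[[ 0.115  0.109  0.987]
 [-0.898 -0.414  0.15 ]
 [ 0.426 -0.904  0.05 ]]
```

View pics/t3.png

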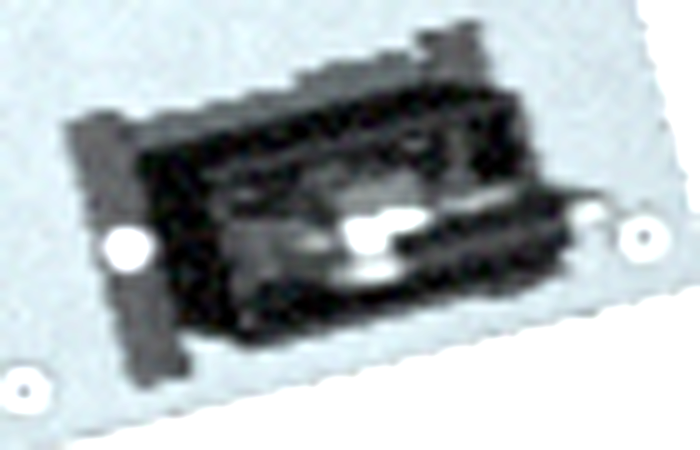

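```bash
python3 - <<'E'
from h import *
go((.419,.225,.205),Mz(14.4))
E
```

```text
t 2.175 tcp [0.4371 0.3148 0.2145] F [ 0.3 -1.5 -0.1] w 0.0298
q [ 0.829  0.51   0.273  1.585 -0.368  2.307]
[[ 0.115  0.109  0.987]
 [-0.898 -0.414  0.15 ]
 [ 0.426 -0.904  0.05 ]]
shift [ 2.98  1.76 -1.27] turn [-0.15 -0.63  2.53]
```

```bash
python3 -m handwheel '[[0.7,0.4,-0.3,0,-0.2,0.6],[1.5,0.9,-0.6,-0.1,-0.3,1.3],[2.2,1.3,-1,-0.1,-0.5,1.9],[3,1.76,-1.3,-0.15,-0.63,2.53],[3,1.76,-1.3,-0.15,-0.63,2.53]]' ; python3 - <<'E'
from h import *
st();c=snap('wrist','w4');print(proj(c,(.419,.2,.153)))
E
```

```text
clock: 2.8
eef_pos: [0.4196, 0.2177, 0.2142]
tool_rot: [-0.55, 0.435, -0.439, 0.562]
ft_force: [-0.3, 0.1, -0.1]
grip_width: 0.0302
t 2.8 tcp [0.4196 0.2177 0.2142] F [-0.3  0.1 -0.1] w 0.0302
q [ 0.477  0.181 -0.115  1.256  0.003  1.809]
[[ 0.236  0.014  0.972]
 [-0.972  0.011  0.236]
 [-0.007 -1.     0.016]]
[310.71185901 302.73734297]
```

View pics/w4.png

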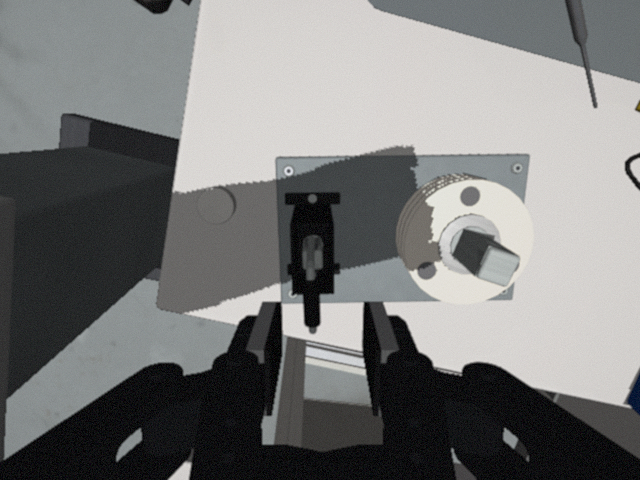

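```bash
python3 - <<'E'
from h import *
c=load('w4');im=cv2.cvtColor(c['color'],cv2.COLOR_RGB2BGR)[180:340,270:360]
b=cv2.resize(im,None,fx=3.7,fy=3.7,interpolation=cv2.INTER_CUBIC)
im=cv2.cvtColor(c['color'],cv2.COLOR_RGB2BGR)[225:285,290:335]
b2=cv2.resize(im,(444,592),interpolation=cv2.INTER_CUBIC)
cv2.imwrite('pics/w4a.png',cv2.convertScaleAbs(np.hstack([b,b2]),alpha=2.2))
E
```

```text
(no output)
```

View pics/w4a.png

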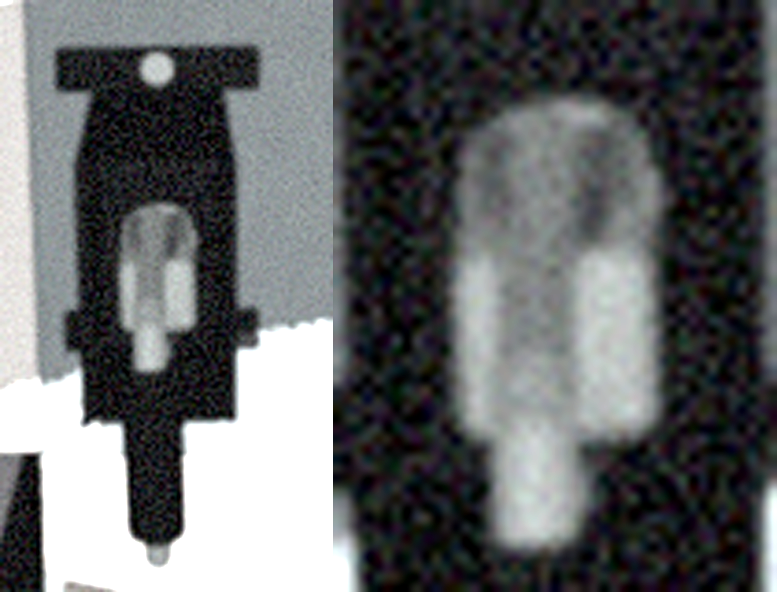

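```bash
python3 - <<'E'
from h import *
go((.4195,.1975,.138),Mz(14.4))
E
```

```text
t 2.85 tcp [0.42   0.2194 0.2141] F [-0.7 -0.1  0.1] w 0.03
q [ 0.48   0.183 -0.113  1.256  0.003  1.81 ]
[[ 0.238  0.015  0.971]
 [-0.971  0.011  0.238]
 [-0.007 -1.     0.017]]
shift [ 0.87  3.03 -0.28] turn [-0.1  -0.06 -0.04]
```

```bash
python3 -m handwheel '[[0.5,0,-0.2,-0.1,0,0],[0.9,0.3,-0.3,-0.1,0,0],[0.9,1.2,-0.3,-0.1,0,0],[0.9,2.2,-0.3,-0.1,0,0],[0.9,2.2,-0.3,-0.1,0,0]]' ; python3 - <<'E'
from h import *
go((.4195,.1975,.138),Mz(14.4))
c=snap('wrist','w5')
E
```

```text
clock: 3.48
eef_pos: [0.4167, 0.1981, 0.1545]
tool_rot: [0.559, -0.438, 0.431, -0.556]
ft_force: [0.0, -0.0, 0.5]
grip_width: 0.0299
t 3.475 tcp [0.4167 0.1981 0.1545] F [ 0.  -0.   0.5] w 0.0299
q [ 0.439  0.222 -0.226  1.131  0.007  1.764]
[[ 0.244 -0.011  0.97 ]
 [-0.97   0.003  0.244]
 [-0.005 -1.    -0.01 ]]
shift [0.05 0.66 0.11] turn [ 0.06 -0.03 -0.03]
```

View pics/w5.png

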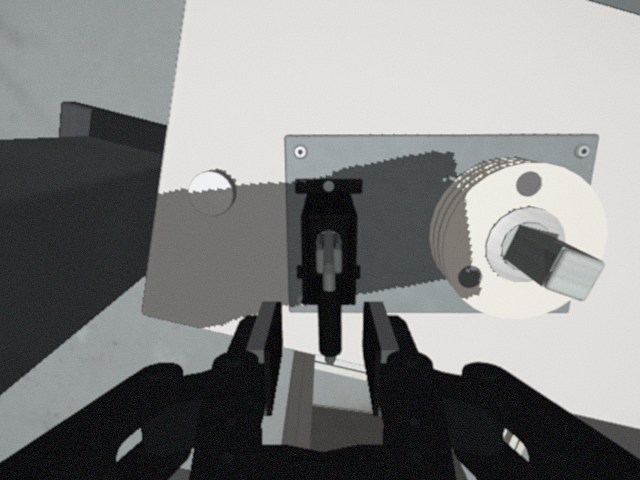

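```bash
python3 -m handwheel '[[0,0.4,0.1,0.05,0,0],[0,0.65,0.1,0.05,0,0],[0,0.65,0.1,0.05,0,0],[0,0.65,0.1,0.05,0,0],[0,0.65,0.1,0.05,0,0]]';python3 -m handwheel '[[0,0,0,0,0,0],[0,0,0,0,0,0],[0,0,0,0,0,0],[0,0,0,0,0,0],[0,0,0,0,0,0]]' -1 ; python3 - <<'E'
from h import *
st()
c=snap('wrist','w6')
E
```

```text
clock: 4.15
eef_pos: [0.4212, 0.1996, 0.141]
tool_rot: [-0.555, 0.436, -0.434, 0.56]
ft_force: [-0.9, -0.5, -1.0]
grip_width: 0.0298
clock: 4.78
eef_pos: [0.4211, 0.1995, 0.1409]
tool_rot: [-0.555, 0.436, -0.434, 0.56]
ft_force: [0.2, -0.7, 2.9]
grip_width: 0.0062
t 4.775 tcp [0.4211 0.1995 0.1409] F [ 0.2 -0.7  2.9] w 0.0062
q [ 0.439  0.232 -0.252  1.081  0.006  1.764]
[[ 0.243  0.003  0.97 ]
 [-0.97   0.008  0.243]
 [-0.007 -1.     0.005]]
```

View pics/w6.png

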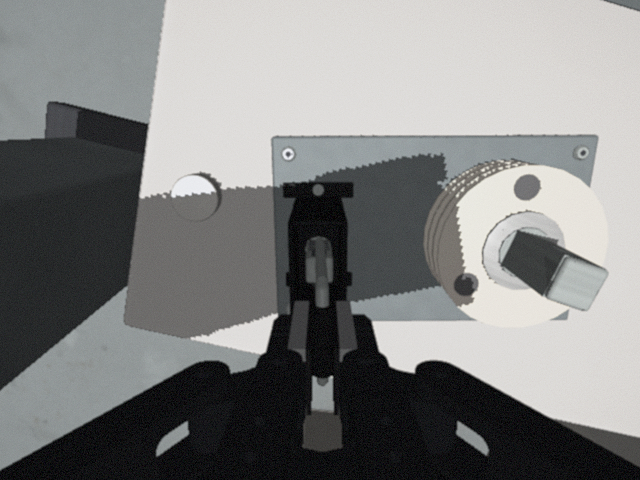

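```bash
python3 -m handwheel '[[0,-0.4,0,0,0,0],[0,-1,0,0,0,0],[0,-1.8,0,0,0,0],[0,-2.6,0,0,0,0],[0,-3.3,0,0,0,0]]' ; python3 - <<'E'
from h import *
st()
c=snap('wrist','w7')
c=snap('side','s7',(320,80,520,300),2.7)
E
```

```text
clock: 5.45
eef_pos: [0.4205, 0.1988, 0.224]
tool_rot: [-0.555, 0.436, -0.434, 0.56]
ft_force: [0.7, 0.8, -0.7]
grip_width: 0.0067
t 5.45 tcp [0.4205 0.1988 0.224 ] F [ 0.7  0.8 -0.7] w 0.0067
q [ 0.438  0.171 -0.102  1.292  0.005  1.763]
[[ 0.243  0.003  0.97 ]
 [-0.97   0.007  0.243]
 [-0.006 -1.     0.004]]
```

View pics/s7.png

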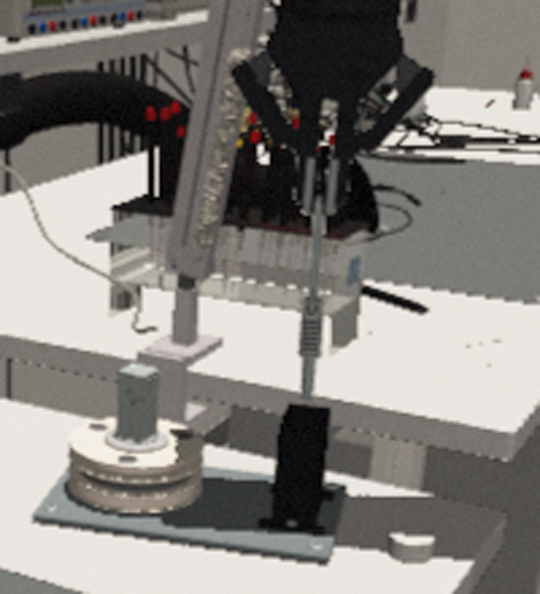

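View pics/w7.png

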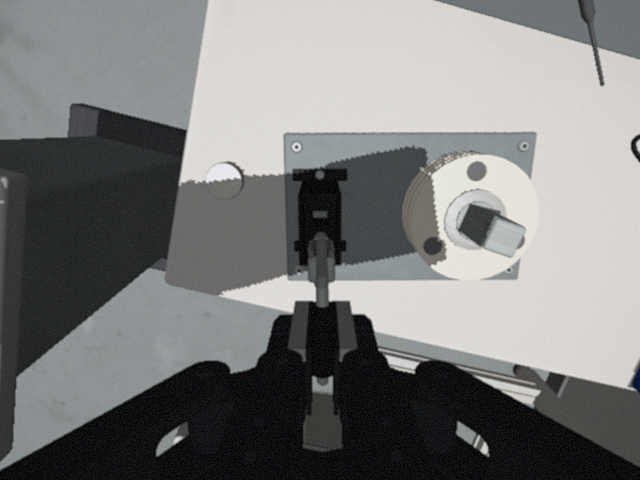

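```bash
python3 - <<'E'
from h import *
go((.43,.44,.25),Mz(64.4))
E
```

```text
t 5.55 tcp [0.4217 0.1993 0.2252] F [-0.   0.  -1.2] w 0.0062
q [ 0.438  0.17  -0.101  1.291  0.006  1.763]
[[ 0.243  0.006  0.97 ]
 [-0.97   0.009  0.243]
 [-0.007 -1.     0.008]]
shift [-9.26 -0.9   2.67] turn [-0.06 -5.03 -0.02]
```

```bash
python3 -m handwheel '[[-0.8,-0.8,0.2,0,-0.8,0],[-2.8,-0.9,0.8,0,-1.8,0],[-5,-0.9,1.5,0,-2.9,0],[-7.3,-0.9,2.1,0,-3.9,0],[-9.2,-0.9,2.7,0,-4.8,0]]' ;python3 -m handwheel '[[0,0,0,0,-1,0],[0,0,0,0,-2.1,0],[0,0,0,0,-3.1,0],[0,0,0,0,-4.2,0],[0,0,0,0,-5.2,0]]' ; python3 - <<'E'
from h import *
st()
c=snap('side','s8')
print(proj(c,(.43,.44,.2)))
E
```

```text
clock: 6.18
eef_pos: [0.4296, 0.4401, 0.2462]
tool_rot: [-0.684, 0.169, -0.169, 0.689]
ft_force: [0.8, 0.3, -0.8]
grip_width: 0.0065
clock: 6.8
eef_pos: [0.4299, 0.4379, 0.246]
tool_rot: [-0.689, -0.15, 0.149, 0.693]
ft_force: [1.3, 0.1, -1.0]
grip_width: 0.0066
t 6.8 tcp [0.4299 0.4379 0.246 ] F [ 1.3  0.1 -1. ] w 0.0066
q [0.793 0.465 0.367 1.467 0.003 0.367]
[[ 0.911  0.001 -0.413]
 [ 0.413  0.006  0.911]
 [ 0.003 -1.     0.005]]
[370.59542644 204.8209333 ]
```

View pics/s8.png

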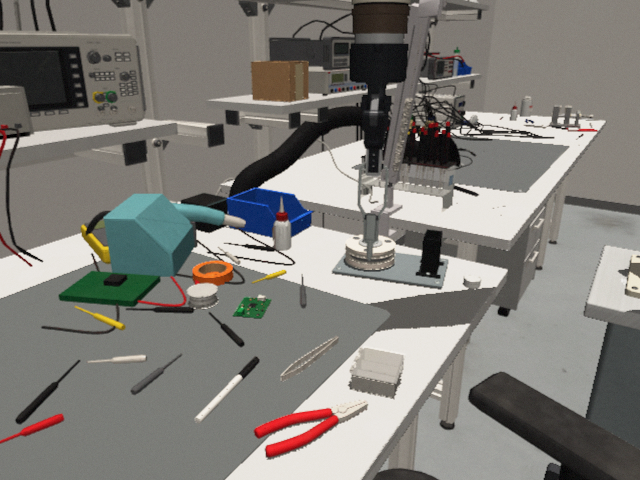

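```bash
python3 - <<'E'
from h import *
c=snap('side','s9',(335,160,410,245),7)
st()
E
```

```text
t 6.9 tcp [0.4298 0.4379 0.2462] F [-0.4  0.4 -1.1] w 0.0067
q [0.793 0.465 0.367 1.467 0.003 0.373]
[[ 0.913  0.001 -0.408]
 [ 0.408  0.006  0.913]
 [ 0.004 -1.     0.005]]
```

View pics/s9.png

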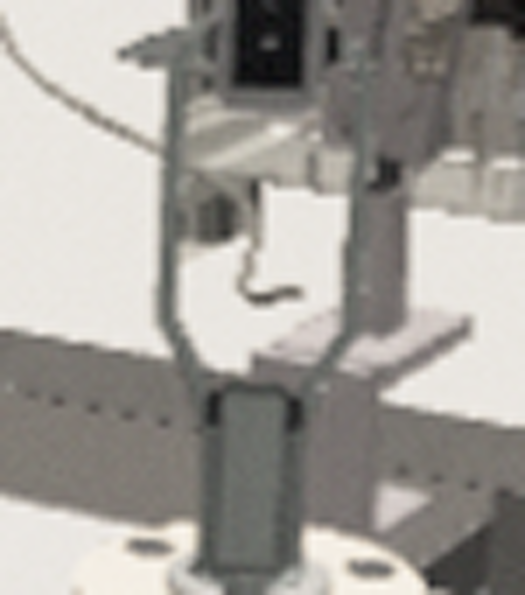

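```bash
python3 - <<'E'
from h import *
c=load('s7');im=cv2.cvtColor(c['color'],cv2.COLOR_RGB2BGR)[140:235,415:460]
b=cv2.resize(im,None,fx=6.2,fy=6.2,interpolation=cv2.INTER_CUBIC)
c=load('w7');im=cv2.cvtColor(c['color'],cv2.COLOR_RGB2BGR)[200:310,290:350]
b2=cv2.resize(im,(321,589),interpolation=cv2.INTER_CUBIC)
cv2.imwrite('pics/s7a.png',cv2.convertScaleAbs(np.hstack([b[:589],b2]),alpha=1.6))
E
```

```text
(no output)
```

View pics/s7a.png

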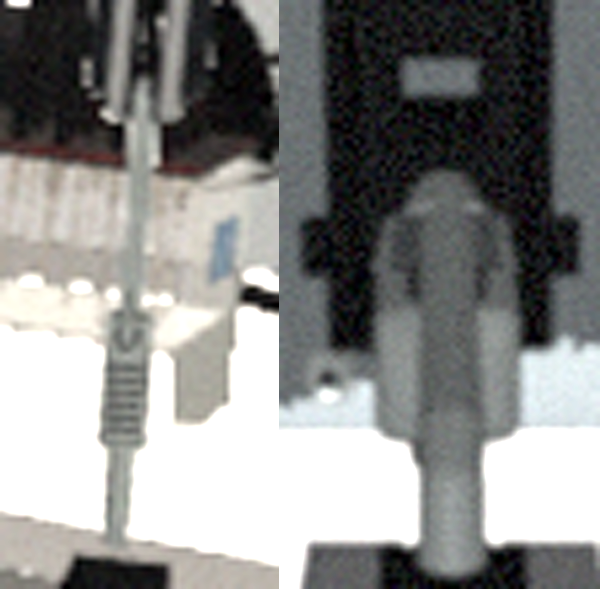

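```bash
for i in 1 2 3; do python3 -m handwheel '[[0,0,0,0,-1.05,0],[0,0,0,0,-2.1,0],[0,0,0,0,-3.15,0],[0,0,0,0,-4.2,0],[0,0,0,0,-5.25,0]]' >/dev/null; done; python3 - <<'E'
from h import *
st()
c=snap('side','s10',(335,160,410,245),7)
E
```

```text
t 8.775 tcp [0.43   0.438  0.2466] F [ 0.4  0.5 -1.1] w 0.0064
q [ 0.793  0.465  0.367  1.467  0.003 -2.378]
[[-1.     0.002  0.03 ]
 [-0.03   0.006 -1.   ]
 [-0.002 -1.    -0.006]]
```

View pics/s10.png

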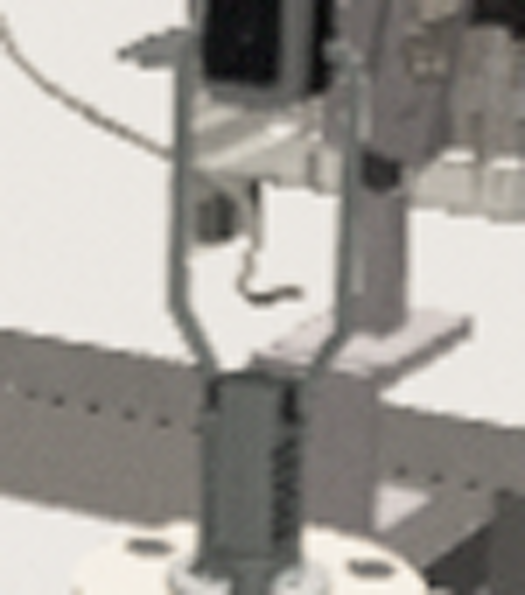

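```bash
python3 -m handwheel '[[0,0,0,0,1,0],[0,0,0,0,2,0],[0,0,0,0,3.1,0],[0,0,0,0,4.1,0],[0,0,0,0,5.2,0]]' >/dev/null;  python3 -m handwheel '[[0,0,0,0,1,0],[0,0,0,0,2,0],[0,0,0,0,3,0],[0,0,0,0,4,0],[0,0,0,0,4,0]]' >/dev/null; python3 - <<'E'
from h import *
go((.41,.44,.15),Mz(180))
E
```

```text
t 10.075 tcp [0.4301 0.438  0.2469] F [ 0.4  0.6 -0.7] w 0.0061
q [ 0.793  0.465  0.368  1.468  0.003 -0.773]
[[ 0.005  0.002 -1.   ]
 [ 1.     0.007  0.005]
 [ 0.007 -1.    -0.002]]
shift [0.05 3.87 0.81] turn [ 0.01 -0.03  0.04]
```

```bash
python3 -m handwheel '[[0,0.8,0.2,0,0,0],[0,1.8,0.5,0,0,0],[0,2.8,0.8,0,0,0],[0,3.5,0.8,0,0,0],[0,3.8,0.8,0,0,0]]' ; python3 - <<'E'
from h import *
st()
snap('side','s11');snap('wrist','w11')
c=load('s11');im=cv2.cvtColor(c['color'],cv2.COLOR_RGB2BGR)[160:340,320:460]
b=cv2.resize(im,None,fx=3.3,fy=3.3,interpolation=cv2.INTER_CUBIC)
cv2.imwrite('pics/s11a.png',b)
E
```

```text
clock: 10.7
eef_pos: [0.4098, 0.4384, 0.1509]
tool_rot: [-0.5, -0.501, 0.498, 0.502]
ft_force: [-0.4, -0.2, -0.2]
grip_width: 0.0065
t 10.7 tcp [0.4098 0.4384 0.1509] F [-0.4 -0.2 -0.2] w 0.0065
q [ 0.818  0.477  0.137  1.226  0.003 -0.75 ]
[[ 0.003  0.001 -1.   ]
 [ 1.     0.005  0.003]
 [ 0.005 -1.    -0.001]]
```

View pics/s11a.png

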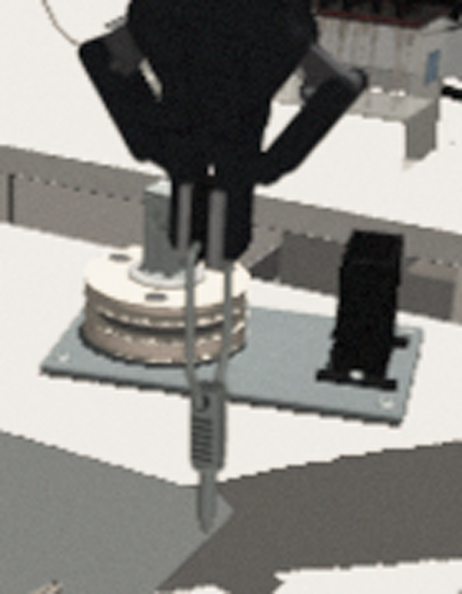

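View pics/w11.png

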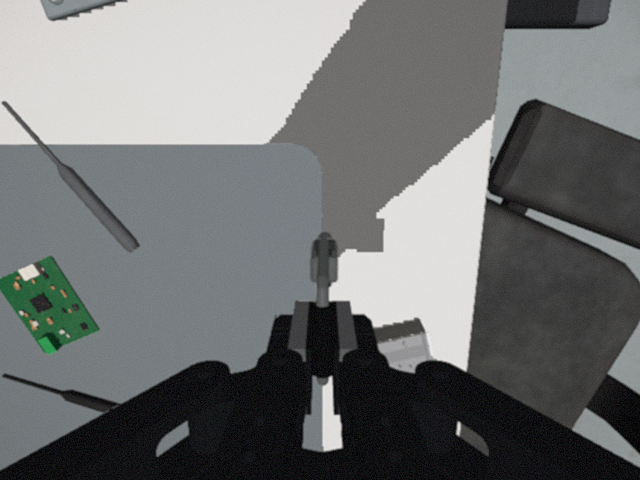

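```bash
python3 -m handwheel '[[-0.3,0,0.5,0,0,0],[-0.5,0.2,1,0,0,0],[-0.5,0.4,1,0,0,0],[-0.5,0.4,1,0,0,0],[-0.5,0.4,1,0,0,0]]' >/dev/null; python3 - <<'E'
from h import *
st()
E
python3 -m handwheel '[[0,0.3,-1.2,0,0,0],[0,0.75,-2.4,0,0,0],[0,1.3,-3.4,0,0,0],[0,1.95,-4.2,0,0,0],[0,2.6,-4.7,0,0,0]]'
python3 - <<'E'
from h import *
st()
snap('side','s12');snap('wrist','w12')
c=load('s12');im=cv2.cvtColor(c['color'],cv2.COLOR_RGB2BGR)[200:340,290:460]
b=cv2.resize(im,None,fx=3.5,fy=3.5,interpolation=cv2.INTER_CUBIC)
cv2.imwrite('pics/s12a.png',b)
E
```

```text
t 11.425 tcp [0.3861 0.427  0.1426] F [ 0.7 -0.6 -0.5] w 0.0064
q [ 0.834  0.433  0.045  1.174  0.003 -0.733]
[[ 0.003  0.004 -1.   ]
 [ 1.     0.008  0.003]
 [ 0.008 -1.    -0.003]]
clock: 12.05
eef_pos: [0.5058, 0.4273, 0.0783]
tool_rot: [0.5, 0.503, -0.495, -0.502]
ft_force: [0.1, 0.4, 0.4]
grip_width: 0.0061
t 12.05 tcp [0.5058 0.4273 0.0783] F [0.1 0.4 0.4] w 0.0061
q [ 0.7    0.646  0.228  1.142  0.004 -0.866]
[[ 0.004  0.006 -1.   ]
 [ 1.     0.01   0.005]
 [ 0.01  -1.    -0.006]]
```

View pics/s12a.png

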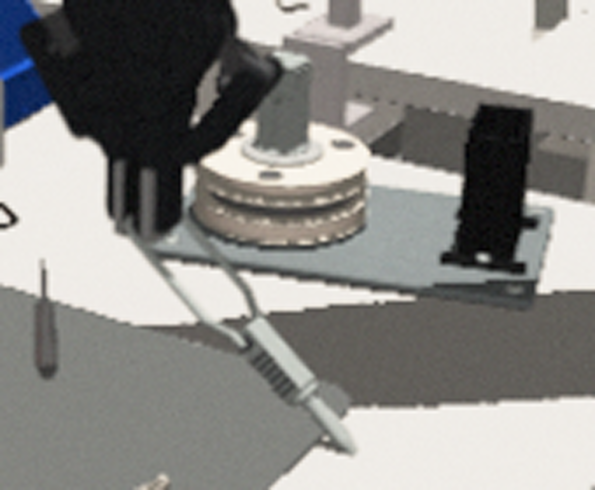

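View pics/w12.png

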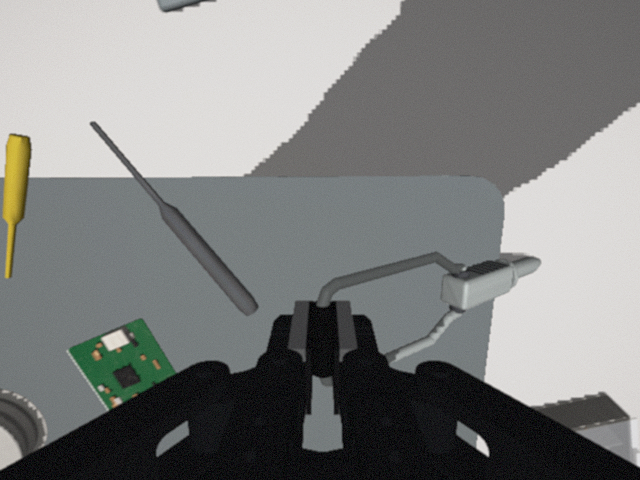

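```bash
python3 -m handwheel '[[0,0.65,-0.3,0,0,0],[0,1.35,-0.6,0,0,0],[0,2,-0.7,0,0,0],[0,2.5,-0.8,0,0,0],[0,2.8,-0.8,0,0,0]]'
python3 - <<'E'
from h import *
st()
snap('side','s13');snap('wrist','w13')
c=load('s13');im=cv2.cvtColor(c['color'],cv2.COLOR_RGB2BGR)[200:340,290:460]
b=cv2.resize(im,None,fx=3.5,fy=3.5,interpolation=cv2.INTER_CUBIC)
cv2.imwrite('pics/s13a.png',b)
E
```

```text
clock: 12.78
eef_pos: [0.5228, 0.4268, 0.0062]
tool_rot: [-0.5, -0.501, 0.497, 0.502]
ft_force: [0.3, -0.3, -0.7]
grip_width: 0.0063
t 12.775 tcp [0.5228 0.4268 0.0062] F [ 0.3 -0.3 -0.7] w 0.0063
q [ 0.683  0.74   0.202  1.027  0.004 -0.885]
[[ 0.003  0.002 -1.   ]
 [ 1.     0.006  0.003]
 [ 0.006 -1.    -0.002]]
```

View pics/s13a.png

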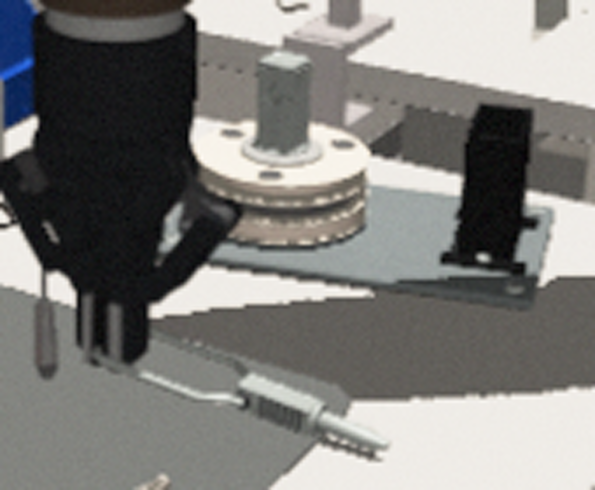

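View pics/w13.png

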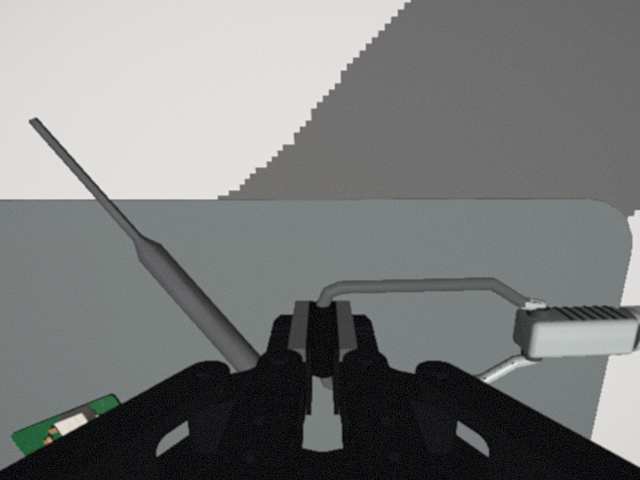

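```bash
python3 -m handwheel '[[0,0,0,0,0,0],[0,0,0,0,0,0],[0,0,0,0,0,0],[0,-0.3,0,0,0,0],[0,-0.8,0,0,0,0]]' -0.68
python3 - <<'E'
from h import *
st()
snap('wrist','w14')
E
```

```text
clock: 13.5
eef_pos: [0.5231, 0.4268, 0.028]
tool_rot: [-0.5, -0.501, 0.497, 0.502]
ft_force: [-0.1, -0.6, 0.4]
grip_width: 0.0137
t 13.5 tcp [0.5231 0.4268 0.028 ] F [-0.1 -0.6  0.4] w 0.0137
q [ 0.683  0.718  0.222  1.069  0.004 -0.885]
[[ 0.003  0.002 -1.   ]
 [ 1.     0.007  0.003]
 [ 0.007 -1.    -0.002]]
```

View pics/w14.png

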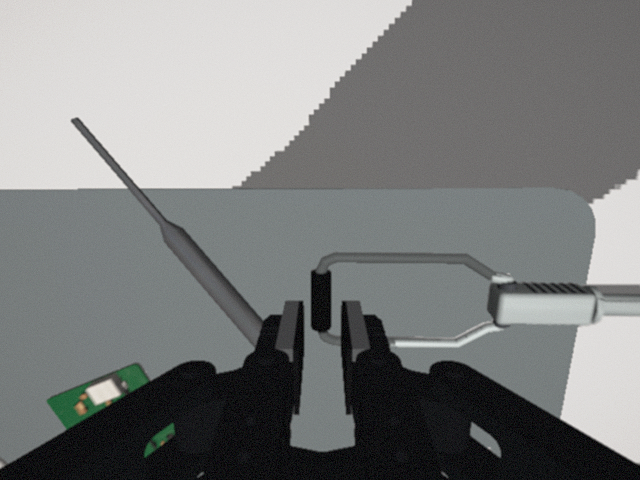

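```bash
python3 -m handwheel '[[0,-1.2,0.2,0,1,0],[0,-2.5,1,0,2,0],[0,-2.7,2,0,3,0],[0,-2.7,3,0,4,0],[0,-2.7,3.6,0,5.2,0]]' -0.3 >/dev/null;python3 -m handwheel '[[0,0,0,0,1,0],[0,0,0,0,2,0],[0,0,0,0,3,0],[0,0,0,0,3.8,0],[0,0,0,0,3.8,0]]' >/dev/null
python3 - <<'E'
from h import *
go((.428,.427,.1),Mz(90))
snap('wrist','w15'); snap('top','t15',(240,200,400,340),4)
E
```

```text
t 14.8 tcp [0.4334 0.4271 0.0957] F [ 0.   0.  -0.5] w 0.03
q [0.776 0.532 0.076 1.106 0.003 0.756]
[[ 1.     0.004 -0.021]
 [ 0.021  0.008  1.   ]
 [ 0.004 -1.     0.008]]
shift [-0.21 -0.17  0.  ] turn [-0.05  0.12  0.02]
```

View pics/w15.png

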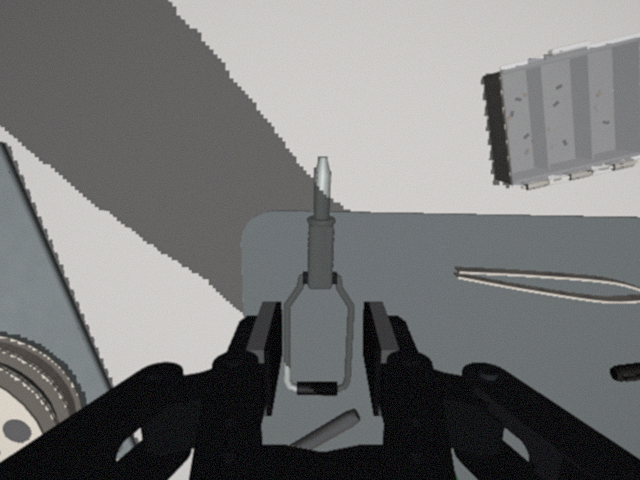

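```bash
python3 - <<'E'
from h import *
c=load('w15');im=cv2.cvtColor(c['color'],cv2.COLOR_RGB2BGR)[205:315,270:375]
b=cv2.resize(im,None,fx=5.4,fy=5.4,interpolation=cv2.INTER_CUBIC)
cv2.imwrite('pics/w15a.png',cv2.convertScaleAbs(b,alpha=1.8))
for uv,z in [((323,157),.0106),((319,218),.0106),((318,283),.0106),((317,388),.0071)]: print(np.round(onz(c,uv,z),4))
E
```

```text
[0.379  0.428  0.0106]
[0.4121 0.4265 0.0106]
[0.4505 0.4266 0.0106]
[0.5234 0.4272 0.0071]
```

View pics/w15a.png

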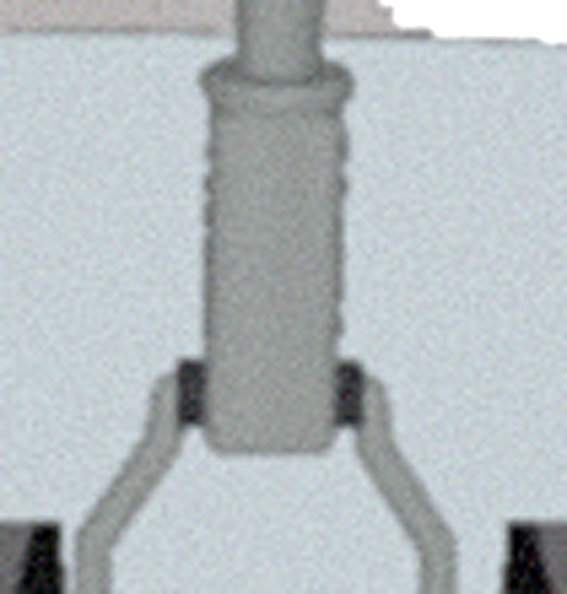

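```bash
python3 -m handwheel '[[-0.1,0.8,0,-0.05,0.12,0],[-0.18,1.8,0,-0.05,0.12,0],[-0.18,2.8,0,-0.05,0.12,0],[-0.18,3.4,0,-0.05,0.12,0],[-0.18,3.55,0,-0.05,0.12,0]]'
python3 - <<'E'
from h import *
go((.429,.4267,.0045),Mz(90))
E
```

```text
clock: 15.52
eef_pos: [0.4279, 0.4266, 0.0042]
tool_rot: [0.708, -0.0, 0.001, -0.706]
ft_force: [0.5, -0.6, -0.1]
grip_width: 0.0299
t 15.525 tcp [0.4279 0.4266 0.0042] F [ 0.5 -0.6 -0.1] w 0.0299
q [ 0.785  0.626 -0.026  0.921 -0.003  0.787]
[[ 1.     0.001  0.002]
 [-0.002 -0.004  1.   ]
 [ 0.001 -1.    -0.004]]
shift [ 0.04 -0.01  0.01] turn [ 0.02 -0.01  0.  ]
```

```bash
python3 -m handwheel '[[0,0,0,0,0,0],[0,0,0,0,0,0],[0,0,0,0,0,0],[0,0,0,0,0,0],[0,0,0,0,0,0]]' -1;python3 -m handwheel '[[0,-0.3,0,0,0,0],[0,-1,0,0,0,0.5],[0,-1.2,0,0,0,1.3],[0,-1.2,0,0,0,2],[0,-1.2,0,0,0,2.5]]'
python3 - <<'E'
from h import *
st()
snap('side','s16');snap('wrist','w16')
c=load('s16');im=cv2.cvtColor(c['color'],cv2.COLOR_RGB2BGR)[200:340,290:460]
b=cv2.resize(im,None,fx=3.5,fy=3.5,interpolation=cv2.INTER_CUBIC)
cv2.imwrite('pics/s16a.png',b)
E
```

```text
clock: 16.15
eef_pos: [0.4289, 0.4275, 0.0063]
tool_rot: [0.708, 0.0, 0.002, -0.707]
ft_force: [0.0, 0.3, 0.4]
grip_width: 0.0114
clock: 16.77
eef_pos: [0.43, 0.4279, 0.0371]
tool_rot: [-0.69, 0.153, 0.151, 0.691]
ft_force: [1.1, -0.2, -0.4]
grip_width: 0.0121
t 16.775 tcp [0.43   0.4279 0.0371] F [ 1.1 -0.2 -0.4] w 0.0121
q [0.654 0.869 0.451 1.505 0.26  0.61 ]
[[ 0.907 -0.421  0.003]
 [-0.002  0.002  1.   ]
 [-0.421 -0.907  0.   ]]
```

View pics/s16a.png

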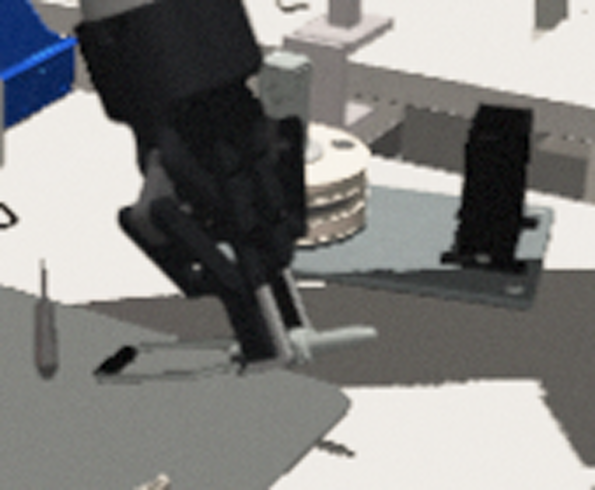

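View pics/w16.png

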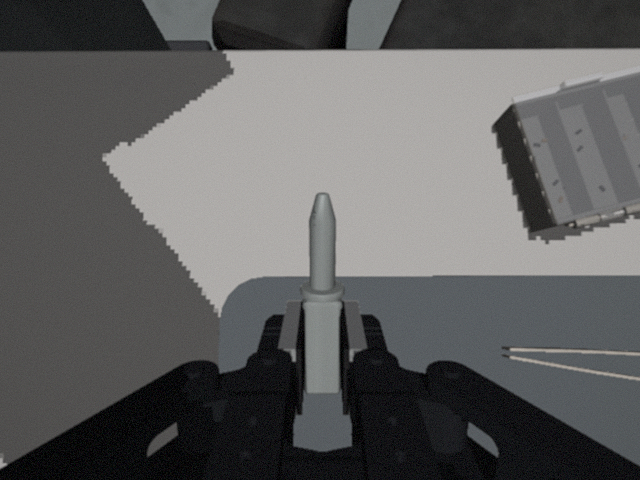

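```bash
python3 -m handwheel '[[0.08,0.18,0,0,0,0],[0.16,0.35,0,0,0,0],[0.25,0.55,0,0,0,0],[0.25,0.55,0,0,0,0],[0.25,0.55,0,0,0,0]]'
python3 - <<'E'
from h import *
st()
snap('side','s17');snap('wrist','w17')
c=load('s17');im=cv2.cvtColor(c['color'],cv2.COLOR_RGB2BGR)[240:320,300:410]
b=cv2.resize(im,None,fx=6,fy=6,interpolation=cv2.INTER_CUBIC)
cv2.imwrite('pics/s17a.png',b)
E
```

```text
clock: 17.5
eef_pos: [0.4284, 0.4276, 0.0213]
tool_rot: [0.691, -0.153, -0.151, -0.69]
ft_force: [0.2, -0.7, 1.8]
grip_width: 0.0119
t 17.5 tcp [0.4284 0.4276 0.0213] F [ 0.2 -0.7  1.8] w 0.0119
q [0.656 0.88  0.431 1.473 0.259 0.612]
[[ 0.908 -0.42   0.002]
 [-0.002 -0.     1.   ]
 [-0.42  -0.908 -0.001]]
```

View pics/s17a.png

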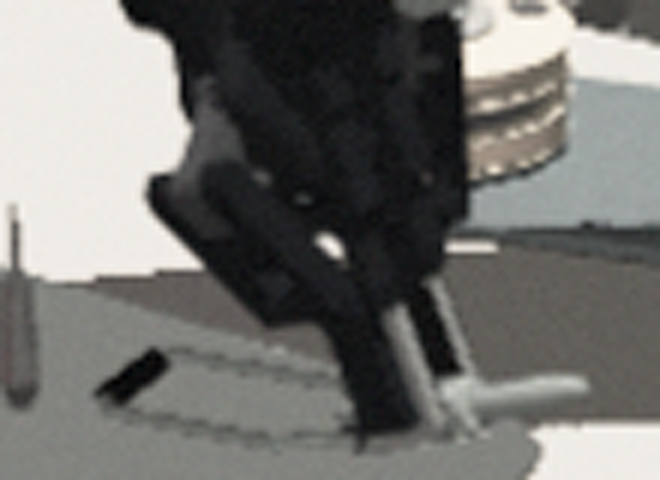

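View pics/w17.png

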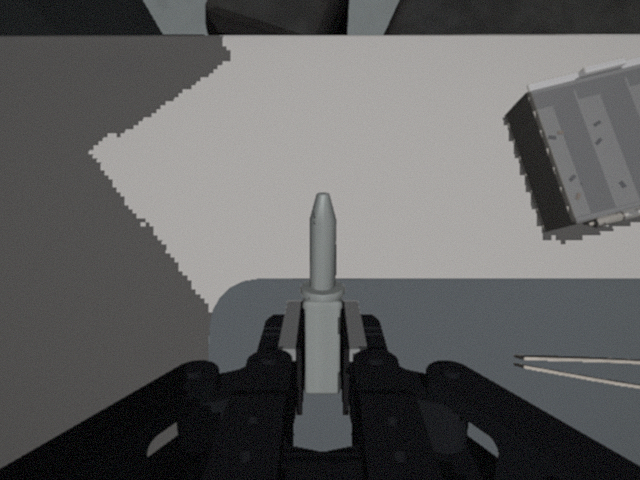

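```bash
python3 -m handwheel '[[-0.4,-0.8,0,0,0,0],[-0.8,-1.6,0,0,0,-0.7],[-1.2,-2.4,0,0,0,-1.5],[-1.6,-3.3,0,0,0,-2.2],[-1.8,-4,0,0,0,-2.48]]'
python3 - <<'E'
from h import *
go((.5368,.335,.12),Mz(177))
E
```

```text
clock: 18.23
eef_pos: [0.4289, 0.428, 0.1326]
tool_rot: [-0.707, -0.001, -0.001, 0.707]
ft_force: [-0.3, -0.5, -0.1]
grip_width: 0.0119
t 18.225 tcp [0.4289 0.428  0.1326] F [-0.3 -0.5 -0.1] w 0.0119
q [ 7.850e-01  5.030e-01  1.300e-01  1.196e+00 -1.000e-03  7.850e-01]
[[ 1.     0.002  0.   ]
 [-0.     0.     1.   ]
 [ 0.002 -1.     0.   ]]
shift [ 4.32  0.51 -3.72] turn [ 0.01 -8.7   0.01]
```

```bash
python3 -m handwheel '[[0.8,0,-0.6,0,-1,0],[1.7,0,-1.3,0,-2,0],[2.6,0,-2.1,0,-3,0],[3.5,0,-2.9,0,-4.1,0],[4.3,0,-3.7,0,-5.2,0]]' >/dev/null
python3 - <<'E'
from h import *
go((.5368,.316,.081),Mz(177))
E
```

```text
t 18.85 tcp [0.5384 0.3337 0.13  ] F [-0.7 -0.2 -0.4] w 0.0115
q [ 5.550e-01  5.620e-01  2.220e-01  1.233e+00 -1.000e-03 -3.470e-01]
[[ 0.62  -0.002 -0.785]
 [ 0.785 -0.002  0.62 ]
 [-0.003 -1.     0.   ]]
shift [-0.59  1.96 -0.39] turn [-0.01 -3.53 -0.01]
```

```bash
python3 -m handwheel '[[-0.1,0,-0.1,0,-1,0],[-0.2,0,-0.2,0,-2,0],[-0.4,0.5,-0.3,0,-3,0],[-0.6,1.4,-0.4,0,-3.53,0],[-0.6,1.95,-0.4,0,-3.53,0]]' >/dev/null
python3 - <<'E'
from h import *
go((.5368,.3044,.081),Mz(177))
c=snap('side','s18');snap('wrist','w18');snap('top','t18')
im=cv2.cvtColor(c['color'],cv2.COLOR_RGB2BGR)[180:280,320:420]
cv2.imwrite('pics/s18a.png',cv2.resize(im,None,fx=6,fy=6,interpolation=cv2.INTER_CUBIC))
im=cv2.cvtColor(load('t18')['color'],cv2.COLOR_RGB2BGR)[180:300,340:480]
cv2.imwrite('pics/t18a.png',cv2.resize(im,None,fx=5,fy=5,interpolation=cv2.INTER_CUBIC))
E
```

```text
t 19.475 tcp [0.5354 0.3158 0.0802] F [ 0.6 -0.8 -0.6] w 0.0114
q [ 5.33e-01  5.79e-01  1.13e-01  1.11e+00 -1.00e-03 -9.77e-01]
[[ 0.06  -0.003 -0.998]
 [ 0.998 -0.003  0.06 ]
 [-0.003 -1.     0.003]]
shift [-0.45 -0.03 -0.09] turn [-0.02 -0.05 -0.02]
```

View pics/s18a.png

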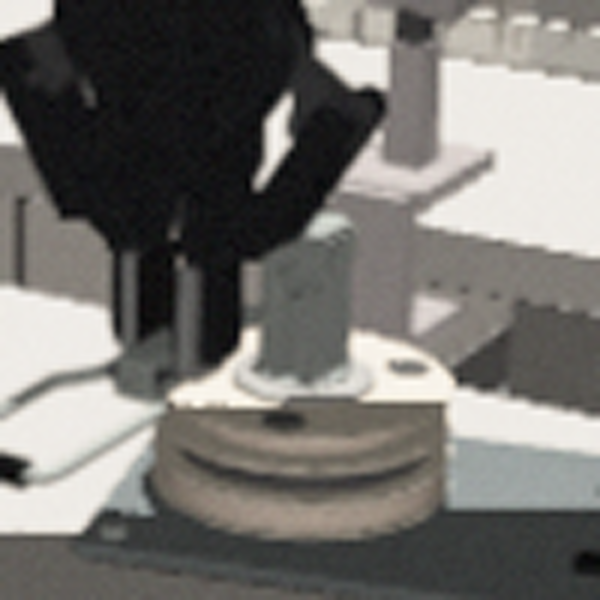

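View pics/t18a.png

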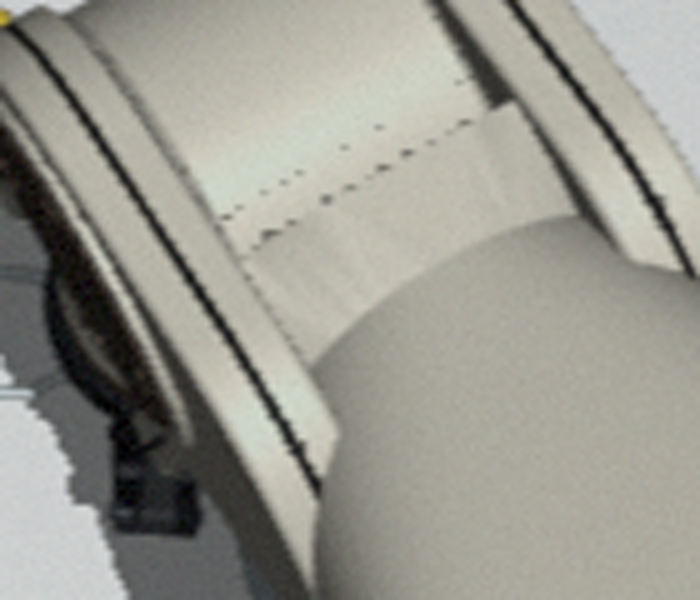

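View pics/w18.png

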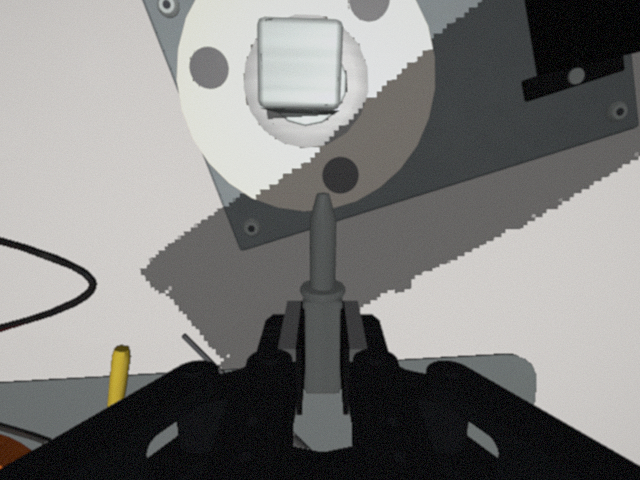

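```bash
python3 - <<'E'
from h import *
c=load('w18');im=cv2.cvtColor(c['color'],cv2.COLOR_RGB2BGR)
a=cv2.resize(im[0:125,240:365],(590,590),interpolation=cv2.INTER_CUBIC)
cv2.imwrite('pics/w18a.png',a)
a=cv2.resize(im[185:310,260:385],(590,590),interpolation=cv2.INTER_CUBIC)
cv2.imwrite('pics/w18b.png',a)
E
```

```text
(no output)
```

View pics/w18a.png

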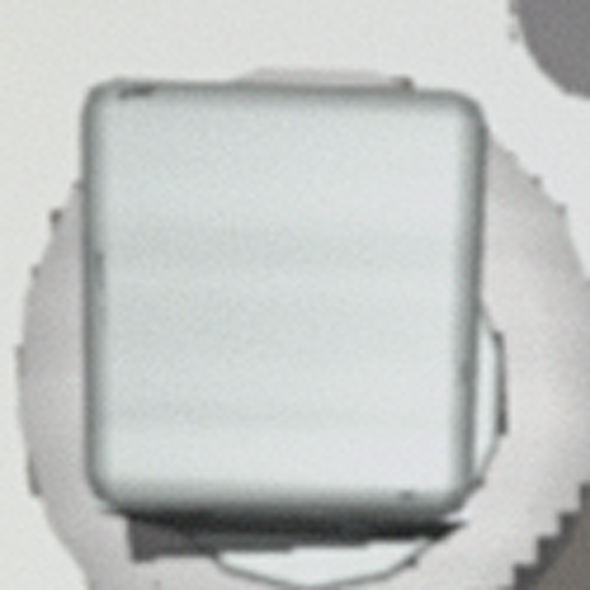

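View pics/w18b.png

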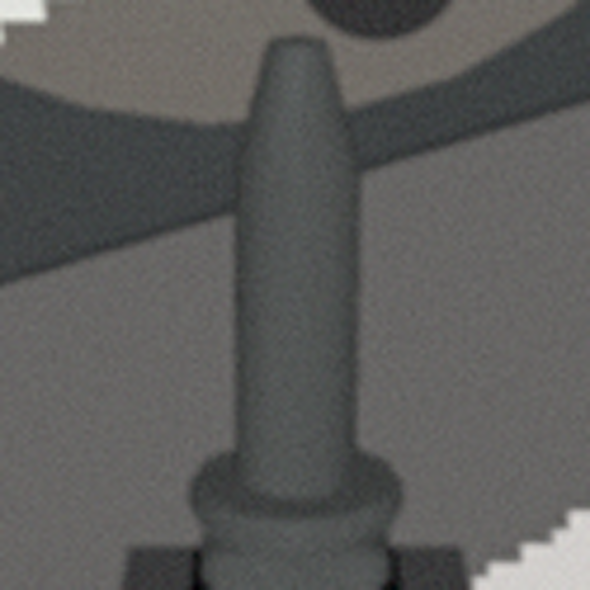

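```bash
python3 - <<'E'
from h import *
c=load('w18')
f=lambda u,v,x0,y0:(x0+u/4.72,y0+v/4.72)
P=np.array([onz(c,f(u,v,240,0),.103) for u,v in[(84,82),(487,98),(465,515),(92,500)]])
print(np.round(P,4),P.mean(0))
for i in range(4):
    d=P[(i+1)%4]-P[i]; print(round(np.linalg.norm(d),4),np.degrees(np.arctan2(d[1],d[0])))
for z in(.082,.085,.088):
    n=onz(c,f(299,42,260,185),z); k=onz(c,f(296,497,260,185),z); d=n-k
    print(z,np.round(n,4),np.round(k,4),np.linalg.norm(d),np.degrees(np.arctan2(d[1],d[0])))
o,M=st(); print('pin z if grip offset .0045:', o['eef_pos'][2]+.0045)
E
```

```text
[[0.5448 0.2183 0.103 ]
 [0.5234 0.2203 0.103 ]
 [0.5256 0.2414 0.103 ]
 [0.5465 0.2393 0.103 ]] [0.53507357 0.22982515 0.103     ]
0.0215 174.51333014124495
0.0212 83.95292732091305
0.021 -5.675474724765117
0.0211 -94.72827921620375
0.082 [0.5311 0.2671 0.082 ] [0.5333 0.3013 0.082 ] 0.034279160463200564 -93.82385955928737
0.085 [0.5311 0.2666 0.085 ] [0.5333 0.3001 0.085 ] 0.033536193099150007 -93.82385955928757
0.088 [0.531  0.2661 0.088 ] [0.5332 0.2989 0.088 ] 0.0327932257350995 -93.82385955928741
t 19.625 tcp [0.5352 0.3165 0.0808] F [ 0.5  0.4 -0.7] w 0.0123
q [ 5.340e-01  5.780e-01  1.140e-01  1.111e+00 -1.000e-03 -9.770e-01]
[[ 0.06  -0.003 -0.998]
 [ 0.998 -0.002  0.06 ]
 [-0.003 -1.     0.003]]
pin z if grip offset .0045: 0.08532314133603666
```

```bash
python3 - <<'E'
from h import *
go((.5424,.3006,.0803),Mz(175.1))
E
```

```text
t 19.625 tcp [0.5352 0.3165 0.0808] F [ 0.5  0.4 -0.7] w 0.0123
q [ 5.340e-01  5.780e-01  1.140e-01  1.111e+00 -1.000e-03 -9.770e-01]
[[ 0.06  -0.003 -0.998]
 [ 0.998 -0.002  0.06 ]
 [-0.003 -1.     0.003]]
shift [-0.62  0.02 -0.32] turn [-0.02  0.15 -0.02]
```

```bash
python3 -m handwheel '[[-0.1,0,-0.2,0,0.15,0],[-0.3,0,-0.32,0,0.15,0],[-0.62,0,-0.32,0,0.15,0],[-0.62,0,-0.32,0,0.15,0],[-0.62,0,-0.32,0,0.15,0]]' >/dev/null
python3 - <<'E'
from h import *
st();c=snap('wrist','w19');im=cv2.cvtColor(c['color'],cv2.COLOR_RGB2BGR)
a=cv2.resize(im[30:170,250:390],(560,560),interpolation=cv2.INTER_CUBIC)
b=cv2.resize(im[160:300,250:390],(560,560),interpolation=cv2.INTER_CUBIC)
cv2.imwrite('pics/w19.png',im)
cv2.imwrite('pics/w19a.png',im)
cv2.imwrite('pics/w19b.png',cv2.resize(im[30:230,230:430],(600,600),interpolation=cv2.INTER_CUBIC))
s=snap('side','s19',(340,190,410,250),8)
E
```

```text
t 20.25 tcp [0.5426 0.3008 0.0822] F [-1.   0.6 -1.2] w 0.0122
q [ 5.060e-01  5.730e-01  1.080e-01  1.107e+00 -1.000e-03 -9.800e-01]
[[ 0.085 -0.001 -0.996]
 [ 0.996 -0.001  0.085]
 [-0.001 -1.     0.   ]]
```

View pics/w19b.png

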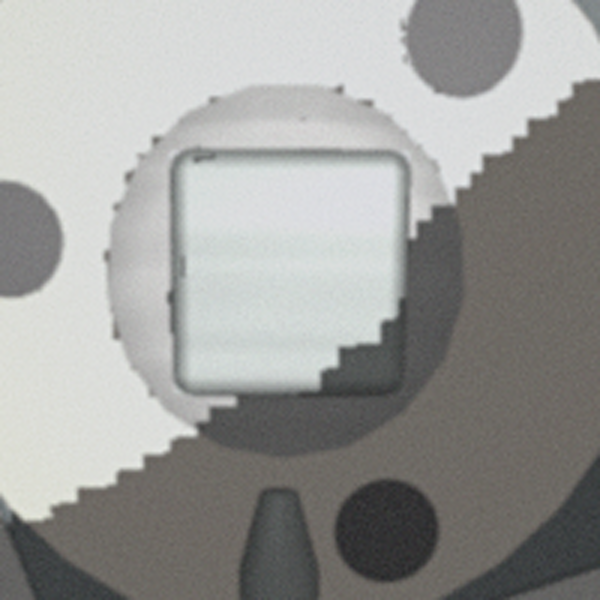

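View pics/s19.png

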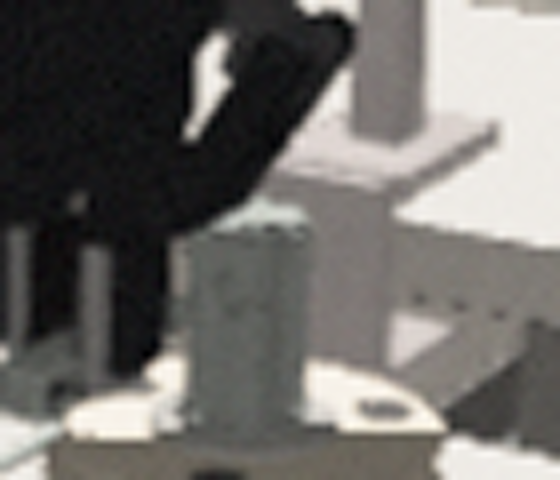

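```bash
python3 - <<'E'
from h import *
c=load('w19');o,M=st()
f=lambda u,v:(230+u/3,30+v/3)
P=np.array([onz(c,f(u,v),.103) for u,v in[(172,150),(408,150),(402,395),(176,393)]]);C=P.mean(0)
print(np.round(P,4),C)
for i in range(4):
    d=P[(i+1)%4]-P[i]; print(round(np.linalg.norm(d),4),round(np.degrees(np.arctan2(d[1],d[0])),1))
n=onz(c,f(280,490),.086); print(n)
a=np.radians(-95); d=np.array([np.cos(a),np.sin(a)]); l=np.array([-d[1],d[0]])
print('nose rel C: along',(n-C)[:2]@d,'lat',(n-C)[:2]@l,'l',l)
E
```

```text
t 20.35 tcp [0.5426 0.301  0.0821] F [-0.4 -0.1 -0.7] w 0.0118
q [ 5.070e-01  5.730e-01  1.080e-01  1.107e+00 -1.000e-03 -9.800e-01]
[[ 0.084 -0.001 -0.996]
 [ 0.996 -0.001  0.084]
 [-0.001 -1.     0.   ]]
[[0.5449 0.218  0.103 ]
 [0.5238 0.2198 0.103 ]
 [0.5256 0.2413 0.103 ]
 [0.5468 0.2393 0.103 ]] [0.53524888 0.22963267 0.103     ]
0.0211 175.1
0.0216 85.3
0.0213 -5.4
0.0214 -95.2
[0.53797528 0.25208025 0.086     ]
nose rel C: along -0.02259977455986491 lat 0.0007595930423241493 l [ 0.9961947  -0.08715574]
```

```bash
python3 -m handwheel '[[0,0.1,0.03,0,0,0],[-0.2,0.1,0.03,0,0,0],[-0.4,0.1,0.03,0,0,0],[-0.6,0.1,0.03,0,0,0],[-0.75,0.1,0.03,0,0,0]]'
python3 - <<'E'
from h import *
st();c=snap('wrist','w20');im=cv2.cvtColor(c['color'],cv2.COLOR_RGB2BGR)
cv2.imwrite('pics/w20b.png',cv2.resize(im[80:280,230:430],(600,600),interpolation=cv2.INTER_CUBIC))
E
```

```text
clock: 20.98
eef_pos: [0.5403, 0.2817, 0.0796]
tool_rot: [0.521, 0.478, -0.479, -0.521]
ft_force: [-0.2, -1.0, -1.2]
grip_width: 0.0125
t 20.975 tcp [0.5403 0.2817 0.0796] F [-0.2 -1.  -1.2] w 0.0125
q [ 4.810e-01  5.550e-01  7.000e-02  1.087e+00 -1.000e-03 -1.005e+00]
[[ 0.085 -0.001 -0.996]
 [ 0.996 -0.001  0.085]
 [-0.001 -1.     0.   ]]
```

View pics/w20b.png

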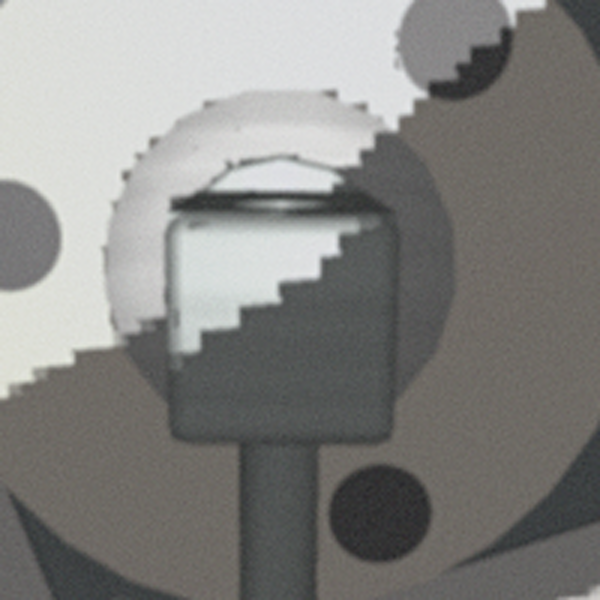

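```bash
python3 -m handwheel '[[-0.15,0,0,0,0,0],[-0.3,0,0,0,0,0],[-0.45,0,0,0,0,0],[-0.6,0,0,0,0,0],[-0.75,0,0,0,0,0]]'
python3 - <<'E'
from h import *
st();c=snap('wrist','w21');im=cv2.cvtColor(c['color'],cv2.COLOR_RGB2BGR)
cv2.imwrite('pics/w21b.png',cv2.resize(im[120:320,230:430],(600,600),interpolation=cv2.INTER_CUBIC))
E
```

```text
clock: 21.65
eef_pos: [0.5387, 0.2633, 0.0795]
tool_rot: [0.521, 0.478, -0.479, -0.52]
ft_force: [-0.2, 0.5, -1.4]
grip_width: 0.0122
t 21.65 tcp [0.5387 0.2633 0.0795] F [-0.2  0.5 -1.4] w 0.0122
q [ 4.550e-01  5.370e-01  3.900e-02  1.074e+00 -1.000e-03 -1.031e+00]
[[ 0.084 -0.001 -0.996]
 [ 0.996 -0.001  0.084]
 [-0.001 -1.     0.001]]
```

View pics/w21b.png

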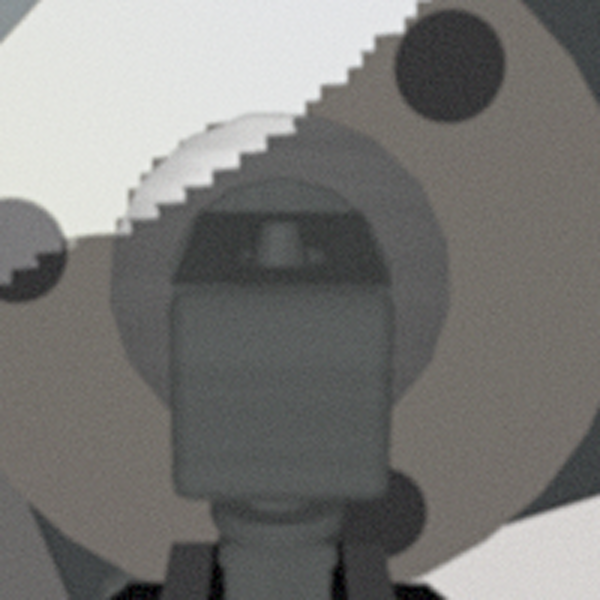

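```bash
python3 -m handwheel '[[-0.08,0,0,0,0,0],[-0.16,0,0,0,0,0],[-0.22,0,0,0,0,0],[-0.26,0,0,0,0,0],[-0.28,0,0,0,0,0]]'
python3 - <<'E'
from h import *
st();c=snap('wrist','w22');im=cv2.cvtColor(c['color'],cv2.COLOR_RGB2BGR)
cv2.imwrite('pics/w22b.png',cv2.resize(im[120:320,230:430],(600,600),interpolation=cv2.INTER_CUBIC))
E
```

```text
clock: 22.32
eef_pos: [0.5381, 0.2568, 0.0796]
tool_rot: [0.521, 0.478, -0.479, -0.521]
ft_force: [-0.0, 1.0, -0.9]
grip_width: 0.012
t 22.325 tcp [0.5381 0.2568 0.0796] F [-0.   1.  -0.9] w 0.012
q [ 0.445  0.531  0.028  1.069 -0.    -1.041]
[[ 0.084 -0.001 -0.996]
 [ 0.996 -0.001  0.084]
 [-0.001 -1.     0.001]]
```

View pics/w22b.png

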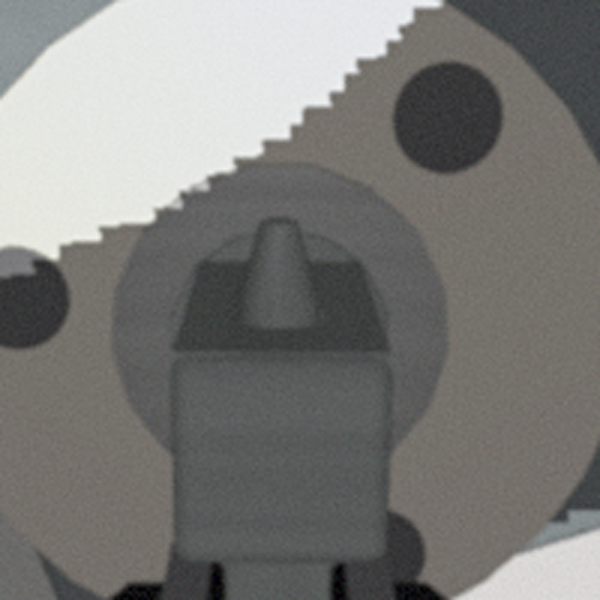

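```bash
python3 -m handwheel '[[-0.04,0,0,0,0,0],[-0.08,0,0,0,0,0],[-0.12,0,0,0,0,0],[-0.12,0,0,0,0,0],[-0.12,0,0,0,0,0]]'
python3 - <<'E'
from h import *
st();c=snap('wrist','w23')
E
```

```text
clock: 23.0
eef_pos: [0.5381, 0.2565, 0.0798]
tool_rot: [-0.519, -0.48, 0.478, 0.521]
ft_force: [1.0, 8.8, -3.1]
grip_width: 0.0119
t 23.0 tcp [0.5381 0.2565 0.0798] F [ 1.   8.8 -3.1] w 0.0119
q [ 0.443  0.529  0.025  1.065  0.004 -1.045]
[[ 0.082 -0.    -0.997]
 [ 0.997  0.004  0.082]
 [ 0.004 -1.     0.   ]]
```

```bash
python3 -m handwheel '[[0.09,0,0,0,0,0],[0.09,0,0,0,0,0],[0.09,0,0,0,0,0],[0.09,0,0,0,0,0],[0.09,0,0,0,0,0]]' -0.4; python3 -m handwheel '[[0,-0.5,0,0,0,0],[0,-1.3,0,0,0,0],[0,-2.2,0,0,0,0],[0,-3,0,0,0,0],[0,-3.4,0,0,0,0]]'
python3 - <<'E'
from h import *
st();c=snap('wrist','w24');s=snap('side','s24',(300,180,420,270),6)
E
```

```text
clock: 23.68
eef_pos: [0.5381, 0.2556, 0.0796]
tool_rot: [0.521, 0.478, -0.479, -0.52]
ft_force: [-0.2, -0.2, 0.0]
grip_width: 0.0255
clock: 24.3
eef_pos: [0.5389, 0.2563, 0.1668]
tool_rot: [0.521, 0.479, -0.478, -0.52]
ft_force: [-0.3, 0.5, 0.0]
grip_width: 0.0254
t 24.3 tcp [0.5389 0.2563 0.1668] F [-0.3  0.5  0. ] w 0.0254
q [ 4.440e-01  4.630e-01  1.570e-01  1.263e+00 -1.000e-03 -1.042e+00]
[[ 0.084  0.002 -0.996]
 [ 0.996 -0.     0.084]
 [ 0.    -1.    -0.002]]
```

View pics/w24.png

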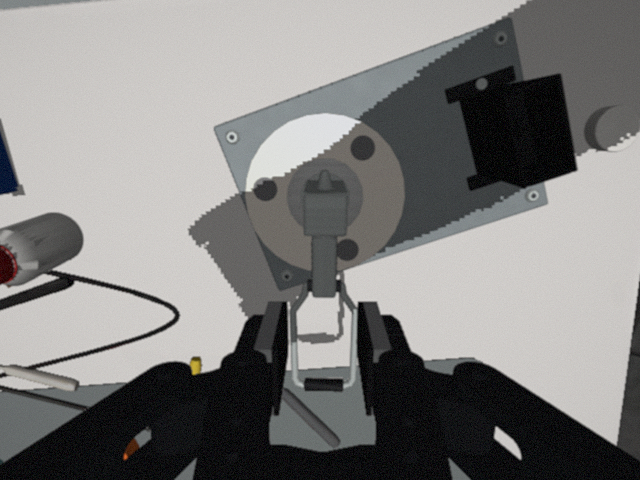

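View pics/s24.png

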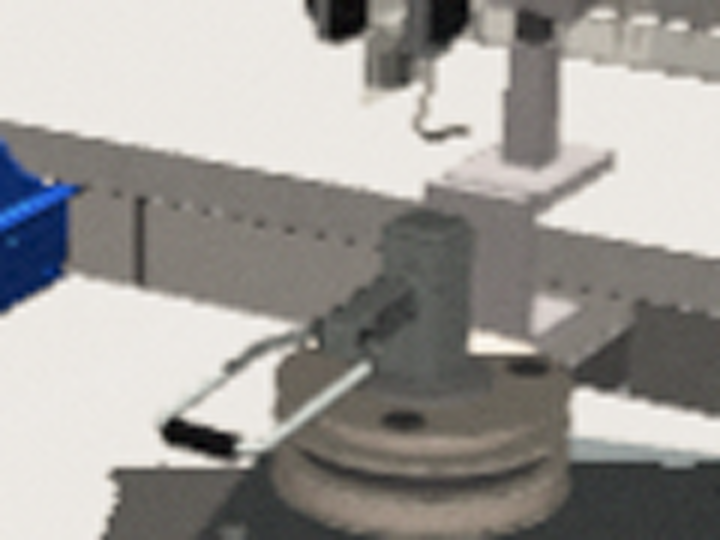

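```bash
python3 - <<'E'
from h import *
c=load('w24')
for z in(.07,.075,.08): print(onz(c,(324,384),z))
go((.5458,.352,.13),Mz(85))
E
python3 -m handwheel '[[0.6,0,0,0,1,0],[1.3,0,0,0,2,0],[2,0,-0.1,0,3,0],[2.8,0.2,-0.1,0,4,0],[3.6,0.5,-0.1,0,5.2,0]]' -0.3 >/dev/null
python3 -m handwheel '[[0,0,0,0,1,0],[0,0,0,0,2,0],[0,0,0,0,3,0],[0,0,0,0,3.8,0],[0,0,0,0,3.8,0]]' >/dev/null
python3 - <<'E'
from h import *
go((.5458,.352,.13),Mz(85))
snap('wrist','w25')
E
```

```text
[0.5457678  0.34915411 0.07      ]
[0.54548803 0.34571877 0.075     ]
[0.54520826 0.34228344 0.08      ]
t 24.4 tcp [0.539  0.2563 0.1663] F [ 0.6 -0.2  0.4] w 0.0257
q [ 4.440e-01  4.630e-01  1.560e-01  1.262e+00 -1.000e-03 -1.042e+00]
[[ 0.084  0.002 -0.996]
 [ 0.996  0.     0.084]
 [ 0.    -1.    -0.002]]
shift [3.84 1.45 0.05] turn [0.01 9.02 0.01]
t 25.65 tcp [0.5477 0.3451 0.1508] F [-0.4  0.2 -0.2] w 0.03
q [ 5.63e-01  5.78e-01  3.05e-01  1.30e+00 -1.00e-03  6.23e-01]
[[ 0.998 -0.002  0.061]
 [-0.061 -0.002  0.998]
 [-0.002 -1.    -0.002]]
shift [-0.09  0.83  0.27] turn [ 0.01  0.15 -0.01]
```

View pics/w25.png

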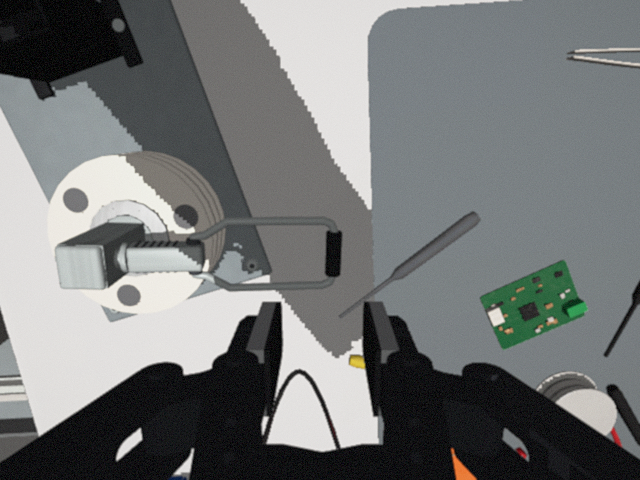

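```bash
python3 - <<'E'
from h import *
b=tri(load('w24'),(324,384),load('w25'),(333.5,254)); print(b)
c=load('w25');print(onz(c,(333.5,254),.066),proj(c,b))
# hinge
h=tri(load('w24'),(324,286),load('w25'),(199,256));print(h)
go((b[0],b[1],b[2]+.035),Mz(85))
E
```

```text
[0.54644243 0.35204197 0.06614741]
[0.54698603 0.35221508 0.066     ] [333.14857334 253.17777967]
[0.54040349 0.2788373  0.0747051 ]
t 25.7 tcp [0.5478 0.3451 0.151 ] F [-0.3  0.1 -0.4] w 0.0298
q [ 5.63e-01  5.78e-01  3.05e-01  1.30e+00 -1.00e-03  6.23e-01]
[[ 0.998 -0.002  0.06 ]
 [-0.06  -0.002  0.998]
 [-0.002 -1.    -0.002]]
shift [-0.07  1.99  0.28] turn [ 0.01  0.16 -0.01]
```

```bash
python3 -m handwheel '[[-0.07,0.6,0.28,0,0.16,0],[-0.07,1.5,0.28,0,0.16,0],[-0.07,2.5,0.28,0,0.16,0],[-0.07,3.4,0.28,0,0.16,0],[-0.07,3.75,0.28,0,0.16,0]]' 
python3 - <<'E'
from h import *
st();snap('wrist','w26')
E
```

```text
clock: 26.32
eef_pos: [0.5456, 0.3516, 0.0561]
tool_rot: [0.708, -0.033, 0.03, -0.705]
ft_force: [0.5, 0.7, 0.1]
grip_width: 0.0297
t 26.325 tcp [0.5456 0.3516 0.0561] F [0.5 0.7 0.1] w 0.0297
q [ 5.730e-01  6.520e-01  1.770e-01  1.101e+00 -1.000e-03  6.620e-01]
[[ 0.996 -0.004  0.089]
 [-0.089 -0.003  0.996]
 [-0.003 -1.    -0.004]]
```

View pics/w26.png

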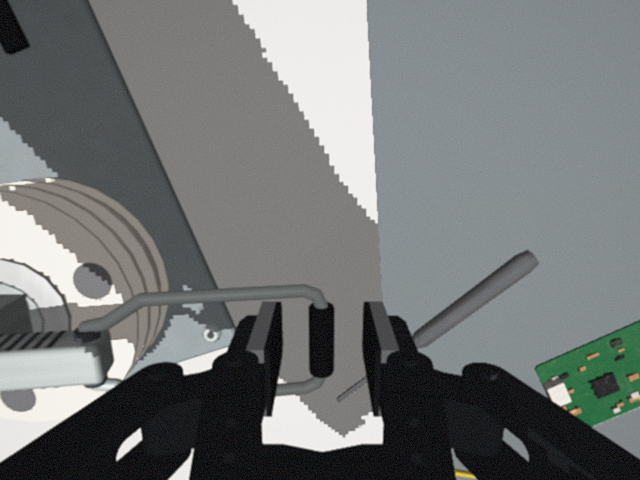

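```bash
python3 -m handwheel '[[0,0,0,0,0,0],[0,0,0,0,0,0],[0,0,0,0,0,0],[0,0,0,0,0,0],[0,0,0,0,0,0]]' -1 | tail -2; python3 -m handwheel '[[0,-0.5,0,0,0,0],[0,-1.1,-0.03,0,0,0],[0,-1.7,-0.13,0,0,0],[0,-2.15,-0.38,0,0,0],[0,-2.5,-0.62,0,0,0]]'
python3 - <<'E'
from h import *
st();c=snap('wrist','w27');s=snap('side','s27',(300,160,430,270),5.5)
E
```

```text
ft_force: [-0.9, 0.4, -0.7]
grip_width: 0.0063
clock: 27.62
eef_pos: [0.5466, 0.34, 0.1238]
tool_rot: [-0.704, 0.03, -0.033, 0.709]
ft_force: [-0.1, 6.6, 3.1]
grip_width: 0.0062
t 27.625 tcp [0.5466 0.34   0.1238] F [-0.1  6.6  3.1] w 0.0062
q [0.555 0.58  0.235 1.22  0.003 0.644]
[[ 0.996  0.003  0.089]
 [-0.089  0.006  0.996]
 [ 0.003 -1.     0.006]]
```

View pics/w27.png

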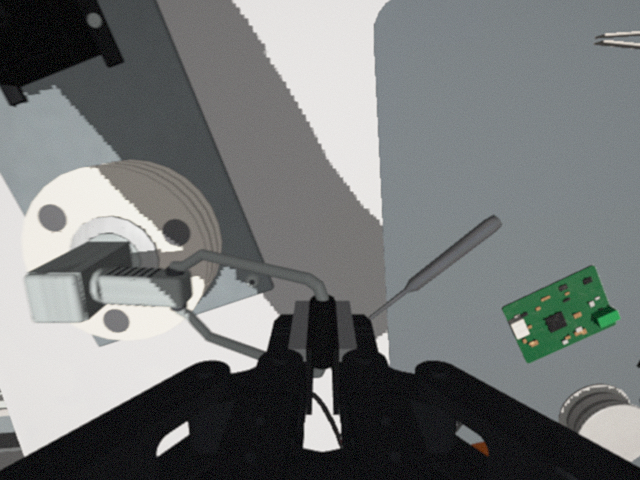

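View pics/s27.png

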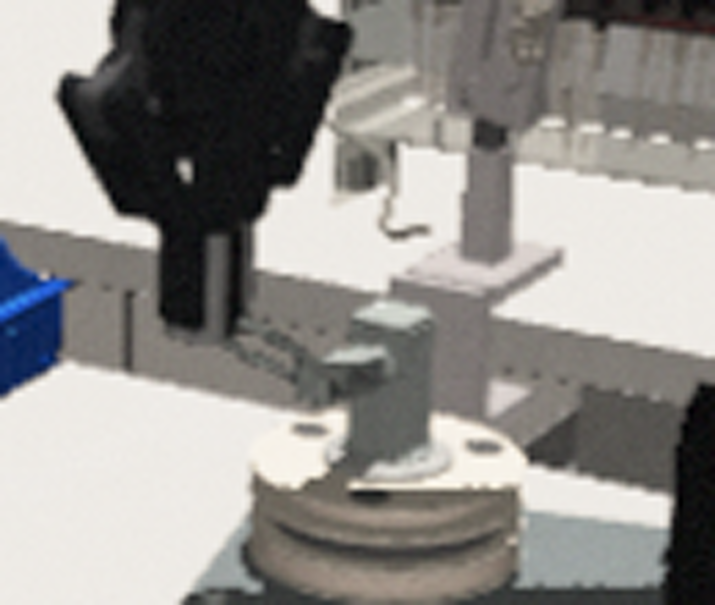

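```bash
python3 -m handwheel '[[0,-0.43,-0.36,0,0,0],[0,-0.74,-0.8,0,0,0],[0,-0.96,-1.28,0,0,0],[0,-1.1,-1.8,0,0,0],[0,-1.14,-2.2,0,0,0]]'
python3 - <<'E'
from h import *
st();c=snap('wrist','w28');s=snap('side','s28',(300,160,430,270),5.5)
E
```

```text
clock: 28.35
eef_pos: [0.5403, 0.2803, 0.149]
tool_rot: [0.707, -0.033, 0.032, -0.705]
ft_force: [0.9, -0.3, -0.9]
grip_width: 0.0062
t 28.35 tcp [0.5403 0.2803 0.149 ] F [ 0.9 -0.3 -0.9] w 0.0062
q [ 0.48   0.501  0.17   1.243 -0.002  0.571]
[[ 0.996 -0.001  0.091]
 [-0.091 -0.003  0.996]
 [-0.001 -1.    -0.003]]
```

View pics/s28.png

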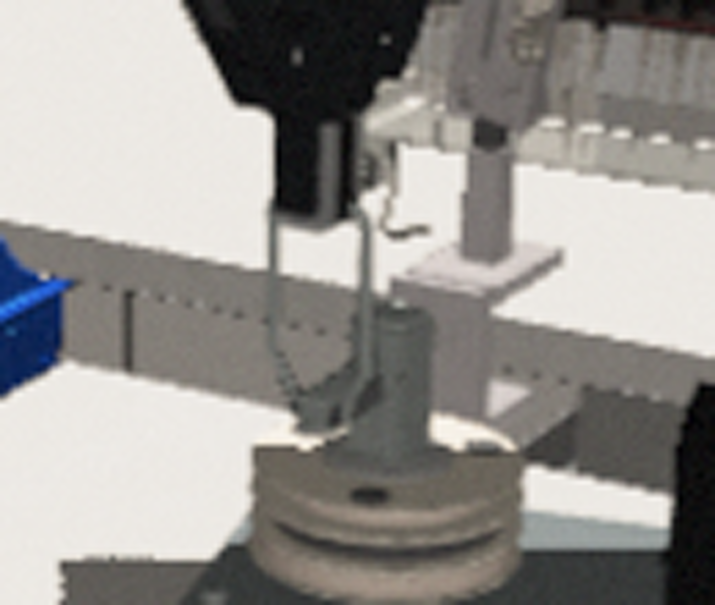

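View pics/w28.png

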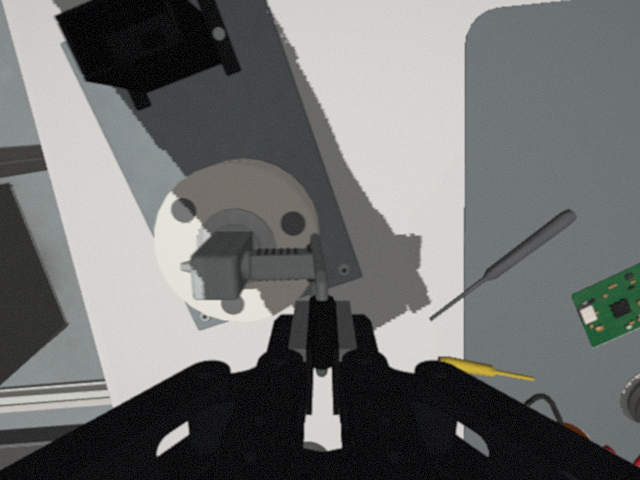

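```bash
python3 -m handwheel '[[0,0.03,-0.53,0,0,0],[0,0.15,-1.05,0,0,0],[0,0.36,-1.54,0,0,0],[0,0.58,-1.9,0,0,0],[0,0.78,-2.15,0,0,0]]'
python3 - <<'E'
from h import *
st();c=snap('wrist','w29');s=snap('side','s29',(300,160,430,270),5.5)
E
```

```text
clock: 29.08
eef_pos: [0.5354, 0.2277, 0.1293]
tool_rot: [0.707, -0.033, 0.032, -0.706]
ft_force: [0.8, -1.3, -0.7]
grip_width: 0.0059
t 29.075 tcp [0.5354 0.2277 0.1293] F [ 0.8 -1.3 -0.7] w 0.0059
q [ 4.030e-01  4.630e-01  5.400e-02  1.165e+00 -1.000e-03  4.940e-01]
[[ 0.996 -0.001  0.091]
 [-0.091 -0.002  0.996]
 [-0.001 -1.    -0.002]]
```

View pics/s29.png

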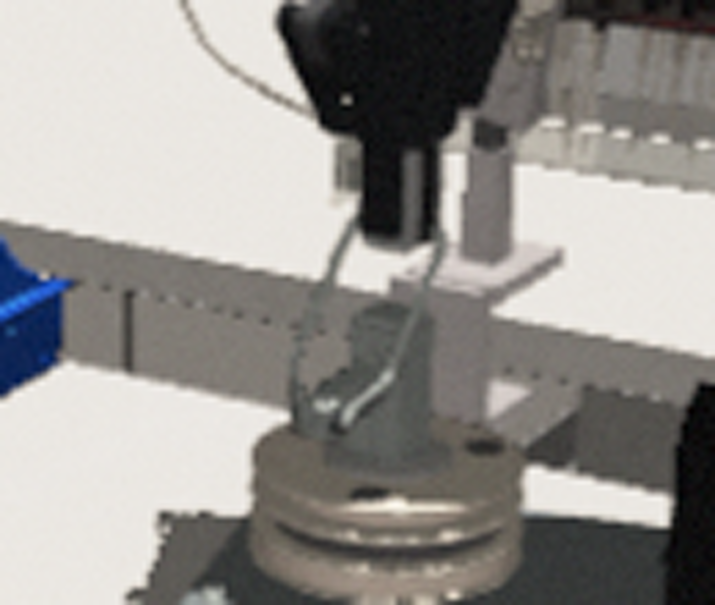

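View pics/w29.png

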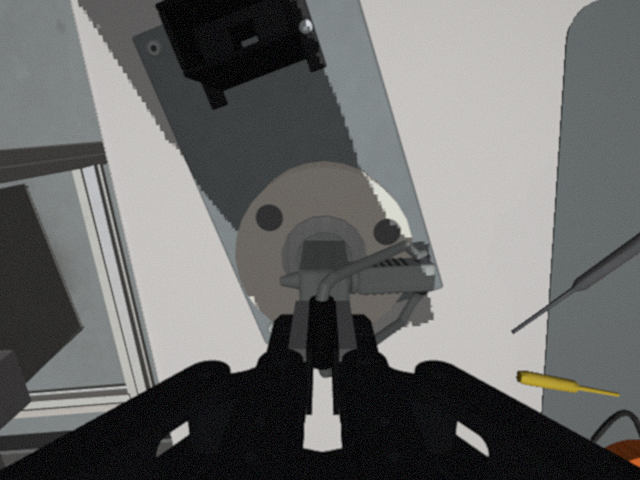

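```bash
python3 -m handwheel '[[0,0,0,0,0,0],[0,0,0,0,0,0],[0,-0.5,0,0,0,0],[0,-1.5,0,0,0,0],[0,-2.5,0,0,0,0]]' -0.6
python3 - <<'E'
from h import *
st();c=snap('wrist','w30');s=snap('side','s30',(300,160,430,270),5.5)
E
```

```text
clock: 29.8
eef_pos: [0.5359, 0.2298, 0.1943]
tool_rot: [-0.706, 0.031, -0.032, 0.707]
ft_force: [0.1, 0.1, -0.6]
grip_width: 0.0172
t 29.8 tcp [0.5359 0.2298 0.1943] F [ 0.1  0.1 -0.6] w 0.0172
q [0.405 0.422 0.166 1.314 0.    0.495]
[[ 0.996  0.001  0.089]
 [-0.089  0.     0.996]
 [ 0.001 -1.     0.   ]]
```

View pics/s30.png

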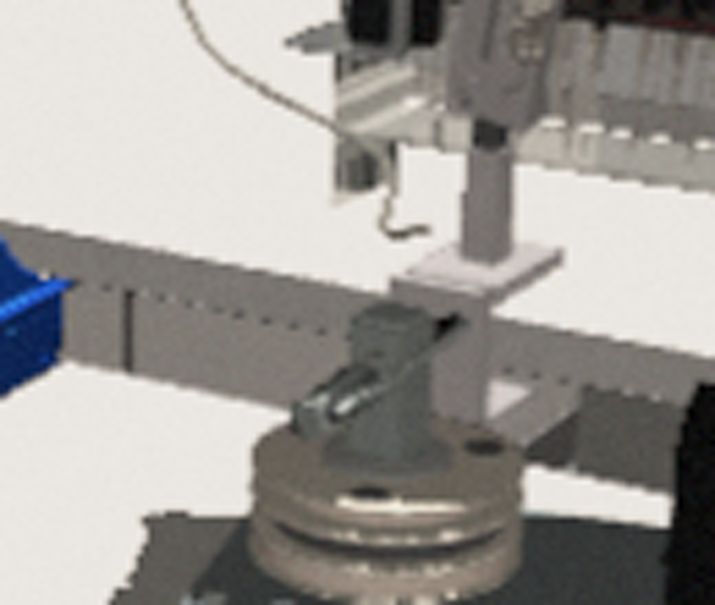

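View pics/w30.png

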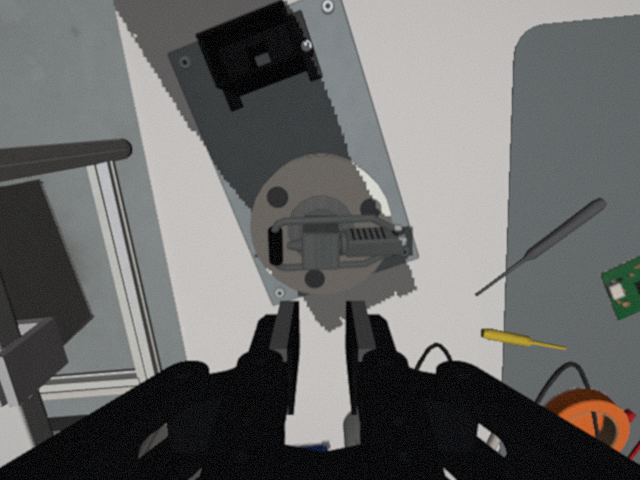

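```bash
python3 - <<'E'
from h import *
c=load('w30');im=cv2.cvtColor(c['color'],cv2.COLOR_RGB2BGR)
cv2.imwrite('pics/w30a.png',cv2.convertScaleAbs(cv2.resize(im[195:290,255:425],None,fx=4.5,fy=4.5,interpolation=cv2.INTER_CUBIC),alpha=1.8))
E
```

```text
(no output)
```

View pics/w30a.png

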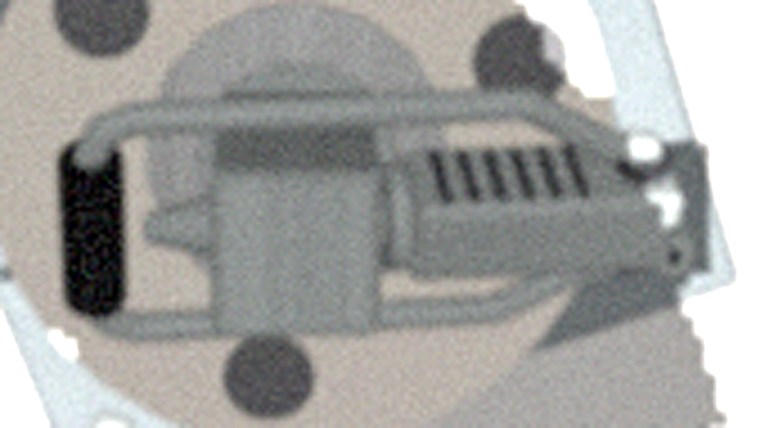

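```bash
python3 - <<'E'
from h import *
c=load('w30')
f=lambda u,v:(255+u/4.5,195+v/4.5)
P=np.array([onz(c,f(u,v),.1035) for u,v in[(215,172),(378,172),(380,330),(213,330)]]);C=P.mean(0);print(np.round(P,4),C)
a=np.radians(-95.2); d=np.array([np.cos(a),np.sin(a)])
# pin pitched: nose up
for z in(.085,.088,.09): 
    n=onz(c,f(146,228),z); print('nose',z,(n-C)[:2]@d)
for z in(.085,.09,.093):
    k=onz(c,f(389,215),z); k2=onz(c,f(416,215),z);print('collar front/back',z,(k-C)[:2]@d,(k2-C)[:2]@d)
for z in(.08,.085,.09,.095):
    k=onz(c,f(93,235),z);print('bar',z,(k-C)[:2]@d)
E
```

```text
[[0.5235 0.2207 0.1035]
 [0.5254 0.2413 0.1035]
 [0.5466 0.2399 0.1035]
 [0.5447 0.2182 0.1035]] [0.5350554  0.23003511 0.1035    ]
nose 0.085 0.02084571176634486
nose 0.088 0.02059210574636187
nose 0.09 0.020423035066373225
collar front/back 0.085 -0.01274107331083921 -0.01646888861803799
collar front/back 0.09 -0.012494387861573366 -0.016147910304472903
collar front/back 0.093 -0.012346376592013866 -0.01595532331633386
bar 0.08 0.028775759691815186
bar 0.085 0.02820638960845141
bar 0.09 0.027637019525087632
bar 0.095 0.027067649441723855
```

```bash
python3 - <<'E'
from h import *
go((.5418,.310,.072),Mz(85))
E
```

```text
t 29.9 tcp [0.5379 0.2306 0.197 ] F [-0.1  0.6  0. ] w 0.0171
q [ 0.405  0.42   0.169  1.313 -0.     0.495]
[[ 0.996  0.007  0.09 ]
 [-0.09   0.003  0.996]
 [ 0.007 -1.     0.004]]
shift [-0.16  5.01  3.16] turn [-0.02 -0.01  0.04]
```

```bash
python3 -m handwheel '[[0,0,0.8,0,0,0],[0,0,1.8,0,0,0],[0,0,2.8,0,0,0],[-0.1,0,3.2,0,0,0],[-0.1,0,3.2,0,0,0]]' -1 >/dev/null; python3 -m handwheel '[[0,0.8,0,0,0,0],[0,2,0,0,0,0],[0,3.2,0,0,0,0],[0,4.4,0,0,0,0],[0,4.9,0,0,0,0]]'
python3 - <<'E'
from h import *
st();c=snap('wrist','w31');s=snap('side','s31',(300,160,430,270),5.5)
E
```

```text
clock: 31.15
eef_pos: [0.539, 0.307, 0.0676]
tool_rot: [0.708, -0.034, 0.031, -0.705]
ft_force: [-0.2, -0.7, -0.3]
grip_width: -0.0003
t 31.15 tcp [0.539  0.307  0.0676] F [-0.2 -0.7 -0.3] w -0.0003
q [ 5.180e-01  5.890e-01  9.500e-02  1.083e+00 -1.000e-03  6.100e-01]
[[ 0.996 -0.004  0.091]
 [-0.091 -0.004  0.996]
 [-0.004 -1.    -0.004]]
```

View pics/w31.png

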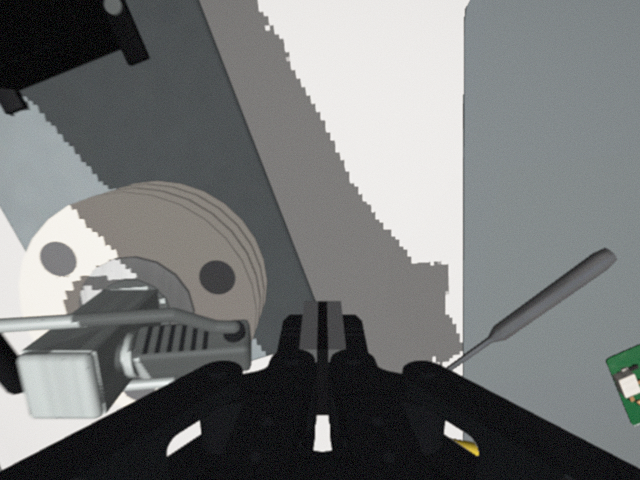

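View pics/s31.png

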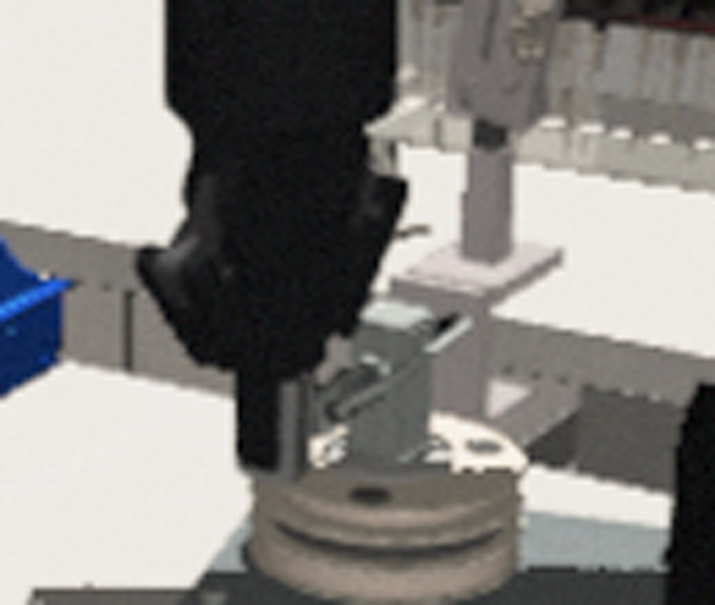

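```bash
python3 -m handwheel '[[0,0,-0.1,0,0,0],[0,0,-0.2,0,0,0],[0,0,-0.3,0,0,0],[0,0,-0.38,0,0,0],[0,0,-0.42,0,0,0]]'
python3 - <<'E'
from h import *
st();c=snap('wrist','w32')
E
```

```text
clock: 31.88
eef_pos: [0.5394, 0.298, 0.0699]
tool_rot: [0.707, -0.032, 0.032, -0.706]
ft_force: [0.9, 0.5, 0.5]
grip_width: 0.0003
t 31.875 tcp [0.5394 0.298  0.0699] F [0.9 0.5 0.5] w 0.0003
q [ 5.050e-01  5.760e-01  7.900e-02  1.075e+00 -1.000e-03  5.960e-01]
[[ 0.996 -0.     0.09 ]
 [-0.09  -0.001  0.996]
 [-0.    -1.    -0.001]]
```

View pics/w32.png

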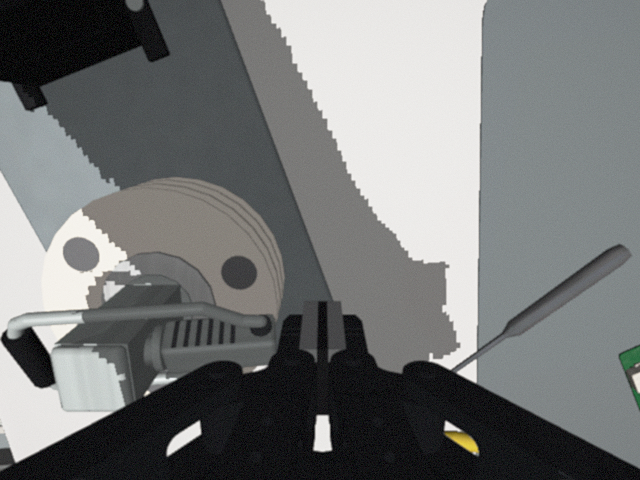

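```bash
python3 -m handwheel '[[0,0,-0.06,0,0,0],[0,0,-0.12,0,0,0],[0,0,-0.18,0,0,0],[0,0,-0.22,0,0,0],[0,0,-0.24,0,0,0]]'
python3 - <<'E'
from h import *
st()
E
```

```text
clock: 32.55
eef_pos: [0.5398, 0.295, 0.0709]
tool_rot: [-0.705, 0.031, -0.032, 0.708]
ft_force: [0.1, 7.1, 0.5]
grip_width: 0.0001
t 32.55 tcp [0.5398 0.295  0.0709] F [0.1 7.1 0.5] w 0.0001
q [0.499 0.57  0.071 1.068 0.003 0.587]
[[ 0.996  0.002  0.089]
 [-0.089  0.004  0.996]
 [ 0.001 -1.     0.005]]
```

```bash
python3 -m handwheel '[[0,0,-0.05,0,0,0],[0,0,-0.1,0,0,0],[0,0,-0.1,0,0,0],[0,0,-0.1,0,0,0],[0,0,-0.1,0,0,0]]'
python3 - <<'E'
from h import *
st();snap('wrist','w33')
E
python3 -m handwheel '[[0,0,0.3,0,0,0],[0,0,0.8,0,0,0],[0,-1,1.2,0,0,0],[0,-2.6,1.2,0,0,0],[0,-4.2,1.2,0,0,0]]'
```

```text
clock: 33.17
eef_pos: [0.5401, 0.2946, 0.0717]
tool_rot: [-0.703, 0.03, -0.032, 0.709]
ft_force: [0.4, 11.6, 3.0]
grip_width: 0.0005
t 33.175 tcp [0.5401 0.2946 0.0717] F [ 0.4 11.6  3. ] w 0.0005
q [0.497 0.567 0.068 1.065 0.006 0.584]
[[ 0.996  0.003  0.087]
 [-0.087  0.008  0.996]
 [ 0.003 -1.     0.009]]
clock: 33.85
eef_pos: [0.5409, 0.3195, 0.1748]
tool_rot: [0.708, -0.033, 0.031, -0.705]
ft_force: [-0.3, -0.6, 1.0]
grip_width: 0.0001
```

```bash
python3 -m handwheel '[[0,-0.4,-0.6,0,0,0],[0,-0.9,-1.5,0,0,0],[0,-0.9,-2.5,0,0,0],[0,-0.9,-3.2,0,0,0],[0,-0.9,-3.4,0,0,0]]'
python3 - <<'E'
from h import *
c=snap('wrist','w34');im=cv2.cvtColor(c['color'],cv2.COLOR_RGB2BGR);st()
print(proj(c,(.535,.23,.1)))
cv2.imwrite('pics/w34a.png',cv2.convertScaleAbs(cv2.resize(im[195:295,255:425],None,fx=4.5,fy=4.5,interpolation=cv2.INTER_CUBIC),alpha=1.8))
snap('side','s34',(345,190,405,250),9)
E
```

```text
clock: 34.48
eef_pos: [0.5331, 0.2331, 0.1966]
tool_rot: [0.707, -0.034, 0.032, -0.706]
ft_force: [0.1, -0.5, 0.3]
grip_width: 0.0
t 34.525 tcp [0.5333 0.2332 0.1968] F [-0.8 -0.9  0.1] w 0.0003
q [ 4.130e-01  4.220e-01  1.720e-01  1.324e+00 -1.000e-03  5.050e-01]
[[ 0.996 -0.002  0.092]
 [-0.092 -0.002  0.996]
 [-0.002 -1.    -0.002]]
[316.2755748  253.39215905]
```

View pics/w34a.png

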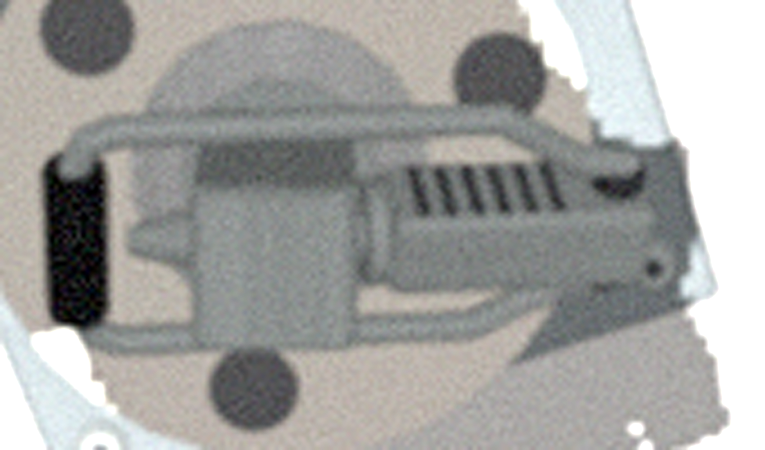

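View pics/s34.png

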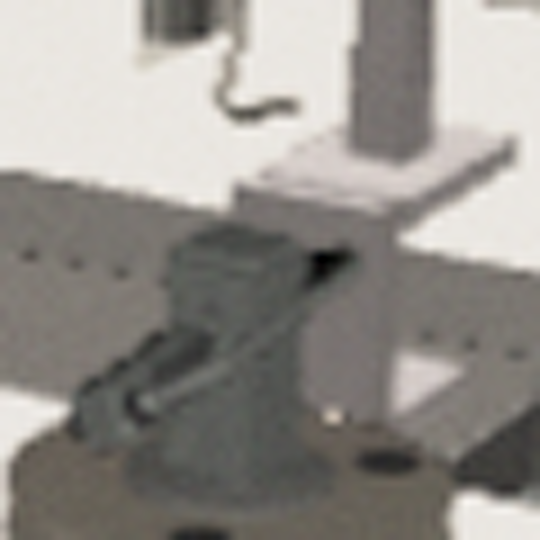

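```bash
python3 - <<'E'
from h import *
c=load('w34');s=load('s34')
f=lambda u,v:(255+u/4.5,195+v/4.5)
g=lambda u,v:(345+u/9,190+v/9)
print('bar',tri(c,f(76,240),s,g(332,264)))
C=np.mean([onz(c,f(u,v),.1035) for u,v in[(195,190),(357,190),(357,347),(193,347)]],0);print(C)
a=np.radians(-95.2); d=np.array([np.cos(a),np.sin(a)])
for n,u,v in(('nose',127,240),('collarfront',364,230),('gripend',660,250),('bar',76,240)):
    print(n,[(z,round(float((onz(c,f(u,v),z)-C)[:2]@d),4)) for z in(.075,.085,.095)])
t=snap('top','t34')
cv2.imwrite('pics/t34.png',cv2.cvtColor(t['color'],cv2.COLOR_RGB2BGR))
E
```

```text
bar [0.5277705  0.20130762 0.0908246 ]
[0.53483029 0.2300359  0.1035    ]
nose [(0.075, 0.0221), (0.085, 0.0211), (0.095, 0.0201)]
collarfront [(0.075, -0.0124), (0.085, -0.0121), (0.095, -0.0118)]
gripend [(0.075, -0.0555), (0.085, -0.0536), (0.095, -0.0516)]
bar [(0.075, 0.0295), (0.085, 0.0282), (0.095, 0.0269)]
```

View pics/t34.png

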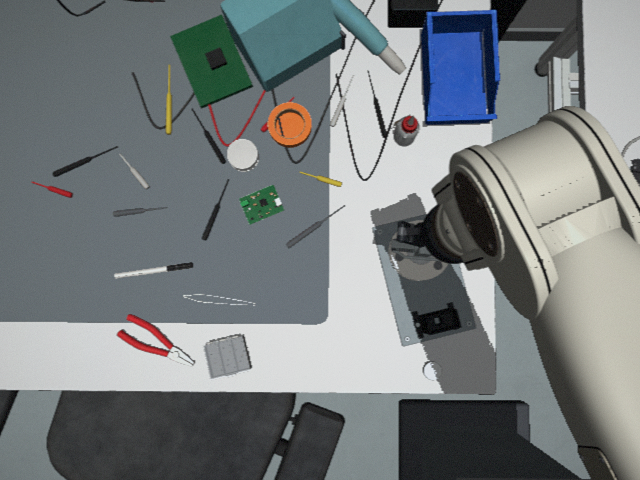

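```bash
python3 -m handwheel '[[0,-0.5,0,0,0,0],[0,-1,0,0,0,0],[0,-1.5,0,0,0,0],[0,-2,0,0,0,0],[0,-2,0,0,0,0]]' | head -1
python3 - <<'E'
from h import *
print(bot.job_done())
E
```

```text
clock: 35.25
the job is handed in; nothing more can be done
None
```

The hitch pin is through the cross hole with its loop snapped shut round the nose, and I handed the job in at about 35 s of the 67 s.

**What I did:**
- I lifted the pin out of the holster by its loop bar and laid it on the mat.
- I took it by the grip and pressed the bar against the mat. The loop flexed, which showed that +z was up.
- I pushed the pin in from the +y side until it stopped, at about 9 N.
- I let go, took the bar, swung the loop over the shaft end to about 130° and released it, and it snapped shut on its own.
- I then pressed the rear of the grip once more. It held firm at about 12 N.

**What the last checks showed:**
- **Loop:** in the wrist and side pictures it lies shut round the shaft, with the nose inside the bar.
- **Other things on the bench:** the board and tweezers are at the same places in the top picture as at the start.
- **Robot:** the gripper is closed, clear above the shaft and touching nothing.

**What did not fully agree:** in the pictures the centre of the shoulder measures about 1 mm off the shaft face. The pin sits slightly nose-up in the loose hole, by about 5 to 10°. I put the gap down to that tilt, with the lower edge of the collar touching the shaft, because the second push did not move the pin. The calibration is only good to about 2 mm.

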